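Put the tea things on their own rests

TASK

Put the four tea things away, each on the brown-lacquered rest made for it: the white lidded jar in the larger round saucer, the small wooden caddy in the smaller round saucer, the metal tin in the rectangular tray with the long sides matching, and the cedar scoop right side up through both notches of its rest, centred along it (either end may point either way). Keep the jar, caddy and tin upright and set everything down rather than dropping it, so that each stands flat inside its rim. Leave the flat square incense box among them where it stands.

Things in the scene. Friction and masses are not known exactly. Their poses are not given: they have to be found in the camera images.
- jar: white ceramic lidded jar to be moved: round, 64 mm across (lid rim 65 mm), straight-sided from 4 to 48 mm above its base, 68 mm tall to the top of the small knob, lid fixed on; about 0.26 kg. Origin: centre of its underside, z up
- caddy: small round turned-wood tea caddy to be moved: 44 mm across, straight-sided from 4 to 52 mm, 58 mm tall; about 0.09 kg. Origin: centre of its underside, z up
- tin: rectangular bare-metal tea tin with a low step on its lid, to be moved: 62 mm long (its x) by 40 mm wide (its y; 41 mm at the lid), 59 mm tall, flat upright sides; about 0.16 kg. Origin: centre of its underside, z up
- scoop: slim cedar tea scoop lying flat on the mat, to be moved: 170 mm long (its x), straight shaft 11 mm wide and 9 mm high from x = -85 to +55 mm, flat blade 19 mm wide and 5 mm high (8 mm at its lip) from +53 to +85 mm, same flat underside; 25 g, balances within 3 mm of the origin. Origin: midway along its length, on its underside, z up
- jar_saucer: larger round brown-lacquered saucer, fixed, for the jar: 92 mm across outside, flat inner floor 80 mm across and 5 mm above the mat, rim 6 mm wide with its top 10 mm above the mat. Origin: centre of its underside (mat level), z up
- caddy_saucer: smaller round brown-lacquered saucer, fixed, for the caddy: 72 mm across outside, flat inner floor 60 mm across and 5 mm above the mat, rim 6 mm wide with its top 10 mm above the mat. Origin: centre of its underside (mat level), z up
- tin_tray: small rectangular brown-lacquered tray, fixed, for the tin: outside 90 mm (its x) by 68 mm (its y), inner floor 78 by 56 mm, 5 mm above the mat, rim top 10 mm above the mat. Origin: centre of its underside (mat level), z up
- scoop_rest: brown-lacquered scoop rest, fixed: base board 120 mm (its x) by 56 mm by 5 mm with two crosswise blocks, each 14 mm thick, centred at x = -42 and +42 mm; each block has a notch 32 mm wide (along y), notch floor 14 mm and horns 24 mm above the mat; open between the blocks (70 mm) down to the base board. The scoop lies along x through both notches. Origin: centre of its underside (mat level), z up
- incense_box: bystander, to be left alone: flat square dark-wood incense box, 46 by 46 mm, 20 mm tall, standing loose among the tea things. Origin: centre of its underside
Mind the look-alikes: they are no part of the job. What is shaped like the jar_saucer but black or green is not meant.

How it is judged:
By the outcome, as a careful person would: the job done as asked, in the order asked, and still so for the second after the job is handed in, with the robot touching nothing.
It also fails if it takes over 115 s, if anything falls off the work surface, if the arm or the gripper's body presses on something with over 40 N, if the wrist force passes 120 N, or if a joint passes its speed limit or range.

ROBOT

A 7-joint arm with a two-finger parallel gripper is mounted at the origin on the work surface. World frame = base frame: x ahead of the robot, y to its left, z up, the work surface at z = 0. Lengths are in m, angles in rad, forces in N, time in s.
With the tool pointing down it reaches from about 0.425 to 0.875 m from the base axis. Payload 4.7 kg.
Tool frame: the origin (TCP) lies midway between the tips of the shut fingers; the grasp point (between the pads) lies 19 mm behind it; z points along the fingers, y is the direction in which the jaws open and shut (so a half turn about z gives the same grasp; the last joint's range is limited). The gripper opens to 87 mm and grips with 3 to 60 N. Pads are 19 mm wide; open, the fingers measure 117 mm over their backs; the gripper's body (75 mm by 190 mm) begins 51 mm behind the grasp point.
Start: joints at [0.014, 0.321, -0.07, 1.45, 0.023, 1.371, -0.057], TCP at [0.65, -0, 0.188] pointing down, gripper open.
Joint ranges: [-2.86, 2.86], [-0.3, 2.09], [-1.38, 1.24], [0.06, 2.45], [-1.56, 4.7], [0.09, 2.05], [-2.69, 2.69]. Speed limits (rad/s): [2.57, 2.57, 3.14, 3.14, 3.14, 3.14, 3.14].

INTERFACE

Orientations are given as a rotation vector (axis times angle).
In Python, from bench import * gives the robot as it stands. The module is installed in compiled form; this text tells all that it offers.
- The arm moves only by the tool play_rows, never from a script. Its argument "series" is one flat list of numbers, 7 for each row, row after row: the opening in per cent of the stroke, from 0 (shut) to 100 (fully open), then the shift along the tool's x, y, z in m, then the turn, a rotation vector about the tool's x, y, z in degrees. In form: [fingers, tx, ty, tz, rx, ry, rz, fingers, tx, ty, tz, rx, ry, rz, ...]. A call has 1 to 10 rows; each row is the pose to reach, as a shift and turn from the pose commanded when the call began, along the tool's axes at that moment; what a row does not reach only later rows make up. A row lasts 1/12 s, in which the tool goes at most 41.7 mm and 7.16 degrees, less where a joint would pass 70% of its speed; a pose out of reach is approached as far as the arm can. A call with a gripper value outside its range is refused whole. The fingers move at their own pace and stop on an object; "force" is the grip in N (left out, the last holds). Time passes only in rows, so rows that repeat a pose let the fingers close. It gives the time, the measured TCP pose, the force and the opening at its end, in the units of the state.
- get_state(): the state, without advancing time (a new reading comes with each control period).
- get_image(name): name is "scene" or "side" or "wrist"; returns a dict with "frame" (480x640x3 uint8, red, green, blue), "fx", "fy", "cx", "cy" (pixels), "R" (3x3) and "t" (3): a world point X has camera coordinates R X + t. Camera axes: x right, y down, z forward; pixel columns grow to the right and rows downward; lengths in m; the calibration is good to about 2 mm. A picture is of the moment at which its call begins. There is no depth.
- close_job(): hands the job in, once; it reports no verdict.
The state is a dict: "time": time; "joint_positions": joint angles; "qd": joint speeds; "joint_torque": joint torques, N m; "position": TCP position; "tool_rot": TCP orientation; "ft_force": force on the tool from outside, world axes, zero at the start; "torque": the same for the moment, N m; "grip_width": opening from 0.0 (shut) to 1.0 (fully open).
Only numpy, scipy, OpenCV 4.12 (cv2) and the standard library are available. Lean on these libraries where they do the work, as an engineer would, in place of code of your own. Each camera call takes 0.05 s, during which the arm holds its last target.

## Working session

There is one attempt and no reset: what is moved stays moved. The work goes in short steps, Python scripts to look and compute and a tool call to move; the robot and the scene stay as the last step left them, time stands still between calls to the robot, and variables do not carry over. Pictures are saved under pics/ and viewed, and the job is handed in when it is done.

Besides the shell and the picture viewer there is one more tool, called in YAML: its name, and indented under it one key for each argument. play_rows: Moves the arm, as the interface text tells. Its arguments: {"type":"object","properties":{"series":{"type":"array"},"force":{"type":"number"}},"required":["series"]}

```bash
mkdir -p pics; ls
python3 - <<'E'
from bench import *
import cv2
s=get_state();print(s)
for n in ["scene","side","wrist"]:
    d=get_image(n);cv2.imwrite(f"pics/{n}0.png",d["frame"][:,:,::-1]);print(n,d["fx"],d["cx"],d["cy"],d["R"],d["t"])
E
```

```text
pics
{'time': 0.0, 'joint_positions': array([ 0.01411185,  0.32182442, -0.07008071,  1.45170773,  0.02260129,
        1.37080036, -0.05690315]), 'qd': array([ 0.00073468,  0.00123322,  0.00040666, -0.00163139, -0.00042673,
       -0.001635  , -0.00106888]), 'joint_torque': array([-2.58547143e-04, -4.91284704e+01, -4.03903294e-01, -3.12526345e+01,
       -6.40594075e-02,  4.37659642e-02,  1.61017233e-04]), 'position': array([ 6.49361238e-01, -6.48903877e-05,  1.86944209e-01]), 'tool_rot': array([-2.22050312, -2.2205314 ,  0.00227952]), 'ft_force': array([0.1991392 , 0.70448254, 0.09471678]), 'torque': array([ 0.05238514,  0.01985362, -0.03849375]), 'grip_width': 0.9989705823851418}
scene 520.1785723949641 317.540706142577 239.16790469853566 [[-0.12357423  0.99231479 -0.00638455]
 [ 0.81373736  0.09764926 -0.57297131]
 [-0.56794446 -0.07599984 -0.81955055]] [ 0.07550006 -0.42228184  1.5152548 ]
side 471.4620529201248 310.0137626729675 234.72126006274345 [[-0.70414456 -0.71004658 -0.00377964]
 [-0.48425051  0.48410479 -0.72879627]
 [ 0.51930905 -0.51134764 -0.68472017]] [0.40278334 0.29895939 0.65878973]
wrist 340.35192140715134 315.5341804615621 237.7833270700432 [[ 9.99997584e-01 -1.29481147e-03 -1.77658477e-03]
 [-7.29450321e-04 -9.57790297e-01  2.87466893e-01]
 [-2.07381109e-03 -2.87464902e-01 -9.57788927e-01]] [-0.64793139 -0.03434563  0.39219194]
```

View pics/scene0.png

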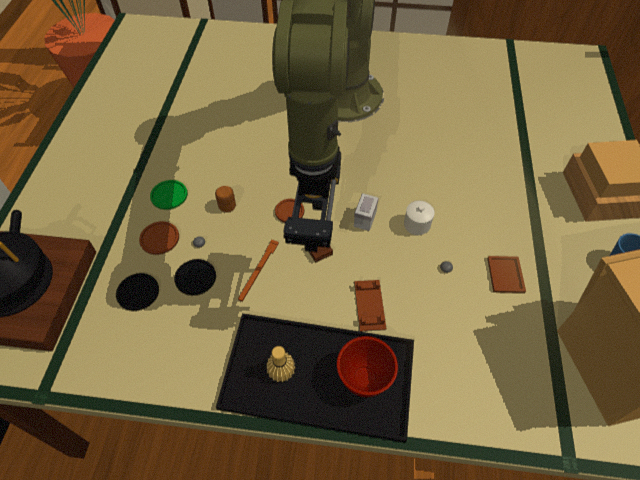

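View pics/side0.png

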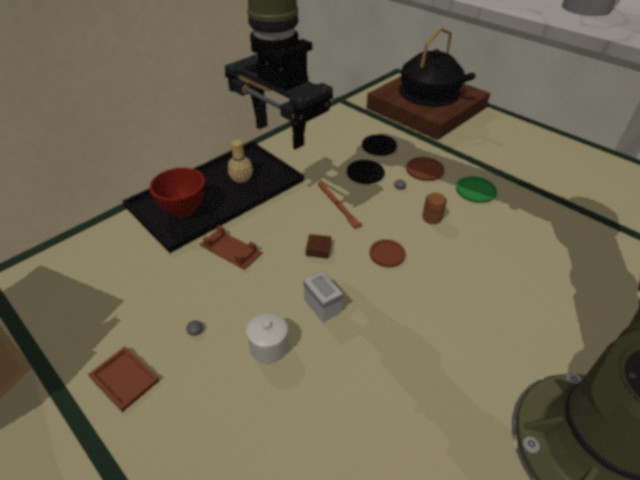

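View pics/wrist0.png

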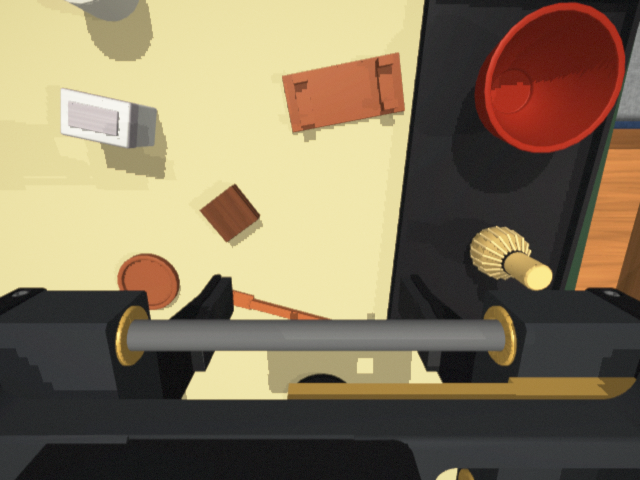

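```bash
cat > h.py <<'E'
import numpy as np,cv2
from bench import *
def ray(d,u,v,z):
    c=np.array([(u-d["cx"])/d["fx"],(v-d["cy"])/d["fy"],1.]);r=d["R"].T@c;o=-d["R"].T@d["t"]
    return o+r*(z-o[2])/r[2]
def proj(d,X):
    c=d["R"]@np.asarray(X,float)+d["t"];return d["fx"]*c[0]/c[2]+d["cx"],d["fy"]*c[1]/c[2]+d["cy"]
def save(d,n,u0=0,v0=0,w=640,h=480,k=1):
    im=d["frame"][v0:v0+h,u0:u0+w,::-1];cv2.imwrite("pics/"+n,cv2.resize(im,None,fx=k,fy=k,interpolation=cv2.INTER_CUBIC))
def brown(d):
    hsv=cv2.cvtColor(d["frame"],cv2.COLOR_RGB2HSV)
    return cv2.inRange(hsv,(0,110,50),(12,230,255))
E
python3 - <<'E'
from h import *
d=get_image("scene");save(d,"c1.png",100,160,280,150,2.8);save(d,"c2.png",330,170,220,165,3.5)
for n in["scene","side"]:
    d=get_image(n);m=brown(d);cs,_=cv2.findContours(m,cv2.RETR_EXTERNAL,cv2.CHAIN_APPROX_NONE)
    for c in cs:
        if cv2.contourArea(c)<60: continue
        x,y,w,h=cv2.boundingRect(c)
        P=np.array([ray(d,p[0][0],p[0][1],.008)[:2] for p in c],np.float32)
        r=cv2.minAreaRect(P); print(n,(x+w//2,y+h//2),np.round(r[0],4),np.round(r[1],4),round(r[2],1))
E
```

```text
scene (370, 306) [0.682  0.1207] [0.12   0.0546] 10.3
scene (504, 274) [0.5697 0.4121] [0.0934 0.0622] 3.9
scene (322, 254) [0.5604 0.0026] [0.0296 0.0454] 33.9
scene (258, 270) [ 0.6227 -0.1314] [0.018  0.1683] 74.3
scene (47, 293) [ 0.7284 -0.5966] [0.2767 0.1718] 2.3
scene (159, 238) [ 0.5645 -0.38  ] [0.0887 0.0908] 6.8
scene (285, 211) [ 0.4497 -0.103 ] [0.0724 0.0433] 0.5
scene (79, 50) [-0.1207 -0.8879] [0.1981 0.3815] 89.7
scene (588, 17) [-0.4635  0.7689] [0.0525 0.1919] 58.2
scene (628, 15) [-0.5029  0.8949] [0.0677 0.1567] 85.9
side (123, 379) [0.565  0.4159] [0.0933 0.0678] 5.5
side (387, 253) [ 0.4447 -0.0875] [0.0669 0.0717] 6.6
side (318, 246) [ 0.5552 -0.006 ] [0.0434 0.0573] 37.8
side (231, 247) [0.6787 0.1183] [0.1268 0.0666] 10.2
side (434, 209) [ 0.4577 -0.2688] [0.0378 0.0981] 28.6
side (340, 205) [ 0.6191 -0.1295] [0.0183 0.1712] 74.1
side (177, 190) [0.9156 0.0812] [0.1302 0.1619] 81.8
side (425, 168) [ 0.5607 -0.379 ] [0.0873 0.0913] 44.9
side (428, 105) [ 0.7763 -0.6747] [0.3292 0.2619] 89.6
```

View pics/c1.png

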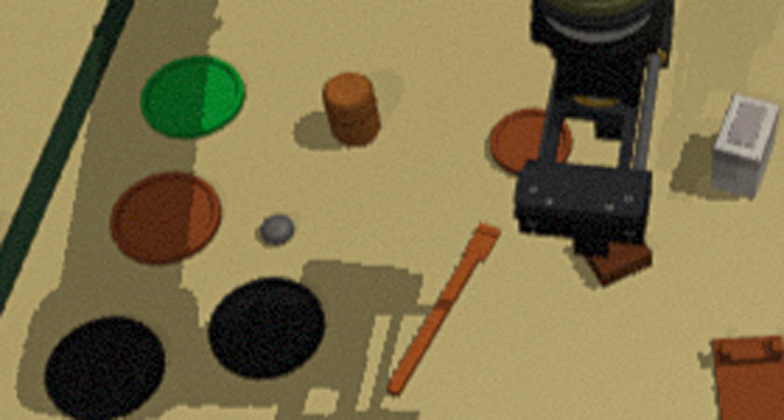

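View pics/c2.png

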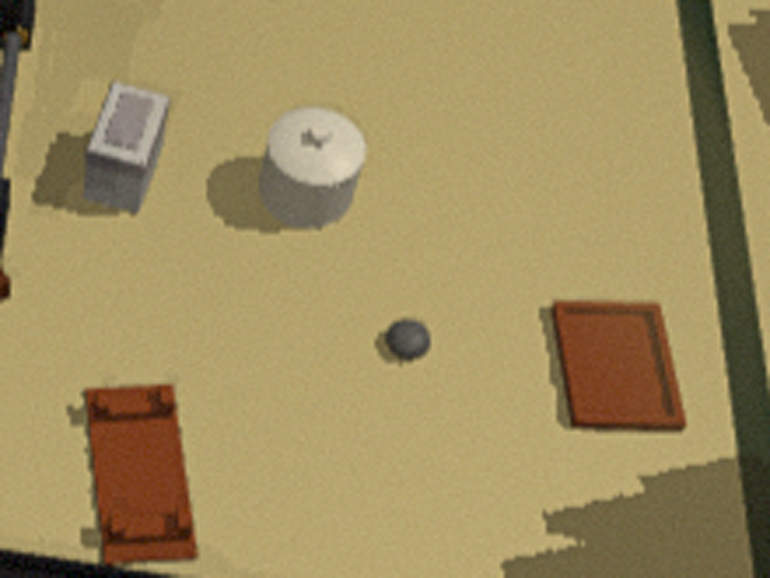

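Run:
```python
from h import *
for n in["scene","side"]:
    d=get_image(n);hsv=cv2.cvtColor(d["frame"],cv2.COLOR_RGB2HSV)
    m=cv2.inRange(hsv,(0,0,70),(180,60,255))
    cs,_=cv2.findContours(m,cv2.RETR_EXTERNAL,cv2.CHAIN_APPROX_NONE)
    for c in cs:
        a=cv2.contourArea(c);x,y,w,h=cv2.boundingRect(c)
        if a<150 or a>3000: continue
        print(n,(x,y,w,h),a,np.round(cv2.minAreaRect(c)[0],1), "ray z.03",ray(d,x+w/2-.5,y+h/2-.5,.03)[:2])
d=get_image("side");save(d,"s1.png",170,180,300,225,2.6)
d=get_image("scene");save(d,"s2.png",345,180,110,80,7)
```

```text
scene (404, 201, 30, 34) 752.5 [418.7 217.5] ray z.03 [0.4515162  0.21849052]
scene (354, 193, 24, 38) 579.5 [365.1 211.4] ray z.03 [0.44844886 0.09412607]
scene (395, 8, 39, 18) 261.5 [414.   16.5] ray z.03 [-0.3701228   0.19311851]
scene (212, 0, 51, 22) 860.5 [237.   10.5] ray z.03 [-0.33873465 -0.38525299]
side (522, 435, 19, 19) 239.0 [530.5 444.5] ray z.03 [0.06997786 0.07908491]
side (511, 379, 30, 101) 152.5 [523.8 428.4] ray z.03 [0.08492629 0.06506928]
side (245, 312, 44, 52) 1771.0 [266.5 337.5] ray z.03 [0.44989399 0.21967919]
side (303, 270, 41, 53) 1416.5 [322.5 295.2] ray z.03 [0.44529641 0.09363593]
side (154, 104, 43, 52) 274.5 [170.1 131.9] ray z.03 [ 1.10547144 -0.0333503 ]
side (264, 102, 26, 31) 233.5 [277.1 117.8] ray z.03 [ 0.96614824 -0.26340328]
side (204, 77, 60, 67) 1016.0 [230.4 108.5] ray z.03 [ 1.07923927 -0.20520184]
side (74, 48, 34, 23) 241.5 [91.5 55. ] ray z.03 [ 1.68645615 -0.08426958]
side (427, 31, 22, 22) 257.0 [438.   41.2] ray z.03 [ 0.9589434  -1.01405276]
side (0, 0, 48, 34) 253.0 [23.2 16.3] ray z.03 [ 2.26032696 -0.08592896]
```

View pics/s1.png

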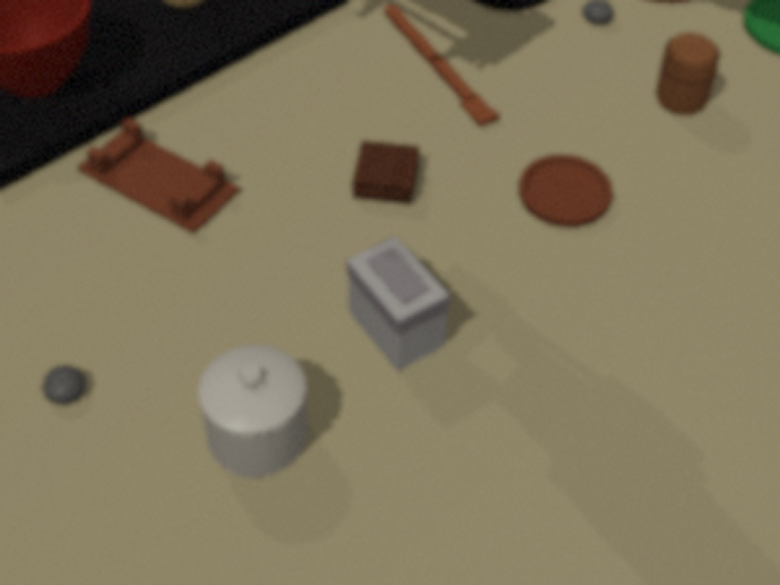

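View pics/s2.png

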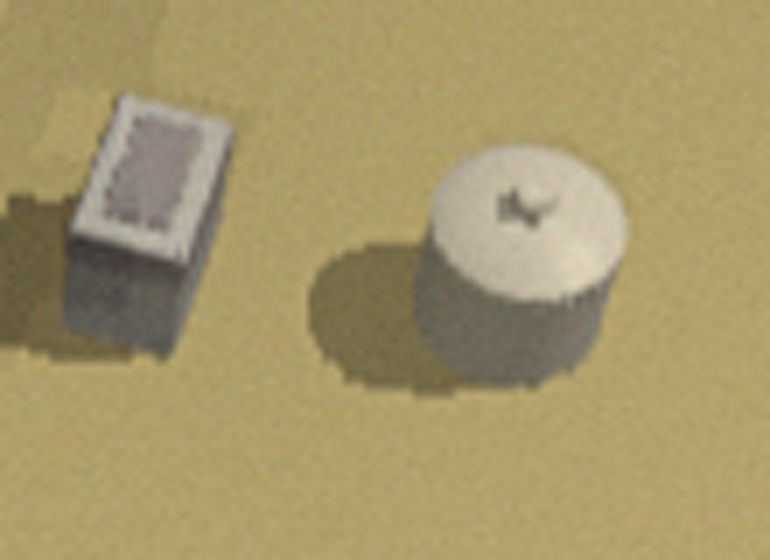

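Run:
```python
from h import *
A=get_image("scene");B=get_image("side")
print("jar lid",ray(A,420.6,212.1,.05),"knob",ray(A,420.4,209.6,.065),ray(B,267.3,323,.065))
# scene+side lid outline tests
print("side lid", ray(B,170+253/2.6,180+392/2.6,.052))
for d,pts,k,o in((A,[(120,95),(235,127),(187,262),(70,232)],7,(345,180)),(B,[(348,264),(394,238),(447,293),(402,321)],2.6,(170,180))):
    P=np.array([ray(d,u/k+o[0],v/k+o[1],.057)[:2] for u,v in pts],np.float32);r=cv2.minAreaRect(P);print("tin",r,P.mean(0))
```

```text
jar lid [0.45088588 0.22026637 0.05      ] knob [0.45571429 0.21754376 0.065     ] [0.4495123  0.21526136 0.065     ]
side lid [0.44602607 0.21940515 0.052     ]
tin ((0.4512362778186798, 0.09581687301397324), (0.04025328531861305, 0.06128748133778572), 78.64279174804688) [0.45157337 0.0956732 ]
tin ((0.44380658864974976, 0.09569213539361954), (0.03849373757839203, 0.05955993011593819), 81.18489837646484) [0.4439725  0.09596144]
```

play_rows:
  series: [100,0.02,-0.03,0,0,0,0,100,0.05,-0.07,0,0,0,0,100,0.07,-0.11,0,0,0,0,100,0.1,-0.15,0,0,0,0,100,0.13,-0.18,0,0,0,0,100,0.14,-0.2,0,0,0,0,100,0.14,-0.2,0,0,0,0,100,0.14,-0.2,0,0,0,0]

```text
time: 1.27
position: [0.4487, 0.1417, 0.1888]
tool_rot: [2.215, 2.225, 0.002]
ft_force: [0.5, 0.1, -0.3]
grip_width: 1.003
```

Run:
```python
from h import *
s=get_state();print(s["position"],s["tool_rot"])
d=get_image("wrist");save(d,"w1.png");print(-d["R"].T@d["t"]);
for X in [(.45,.218,.065),(.4515,.0957,.057),(.444,.096,.057)]:print(proj(d,X))
```

```text
[0.44874522 0.14165188 0.1887696 ] [2.21538031e+00 2.22548235e+00 1.74497212e-03]
[0.44694959 0.2207517  0.38603869]
(np.float64(318.27908120287003), np.float64(138.7578337318676))
(np.float64(318.99314664013986), np.float64(262.15577050207486))
(np.float64(311.72286828019327), np.float64(261.8651258737252))
```

View pics/w1.png

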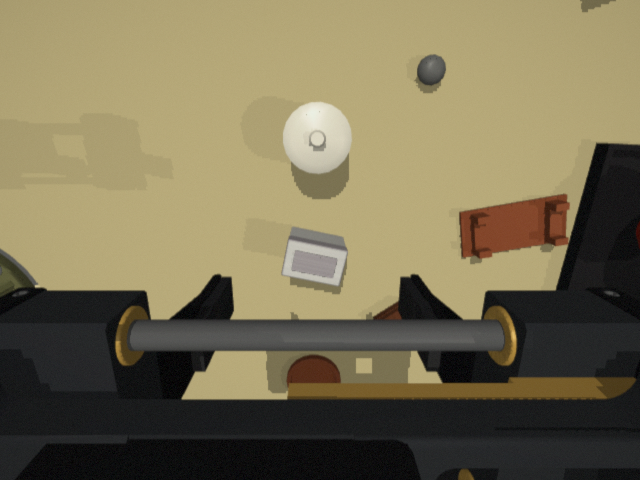

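Run:
```python
from h import *
d=get_image("wrist");save(d,"w1c.png",270,90,100,205,2.9)
m=cv2.inRange(cv2.cvtColor(d["frame"],cv2.COLOR_RGB2HSV),(0,0,130),(180,45,255))
cs,_=cv2.findContours(m[:300],cv2.RETR_EXTERNAL,cv2.CHAIN_APPROX_NONE)
for c in cs:
    if cv2.contourArea(c)<500:continue
    r=cv2.minAreaRect(c);print(r, cv2.boundingRect(c), ray(d,*r[0],.052),ray(d,*r[0],.059))
    if r[0][1]>200:
        q=np.array([ray(d,*p[0],.057)[:2] for p in c],np.float32);print("tin",cv2.minAreaRect(q))
print("knob",ray(d,317,138,.066))
m=brown(d)
cs,_=cv2.findContours(m,cv2.RETR_EXTERNAL,cv2.CHAIN_APPROX_NONE)
for c in cs:
    if cv2.contourArea(c)<500:continue
    q=np.array([ray(d,*p[0],.005)[:2] for p in c],np.float32);print(cv2.boundingRect(c),cv2.minAreaRect(q))
```

```text
((312.84613037109375, 261.26922607421875), (60.99211883544922, 37.065948486328125), 11.309932708740234) (280, 238, 67, 47) [0.44635598 0.0932993  0.052     ] [0.44640124 0.09594057 0.059     ]
tin ((0.44612908363342285, 0.09496593475341797), (0.04056292027235031, 0.06209542602300644), 78.053955078125)
((315.0, 135.5), (71.0, 68.0), 90.0) (281, 100, 69, 72) [0.44863511 0.21931104 0.052     ] [0.44863259 0.21931089 0.059     ]
knob [0.45043382 0.21715137 0.066     ]
(286, 354, 54, 32) ((0.4441630244255066, -0.07618603110313416), (0.07089174538850784, 0.04614916071295738), 3.956857919692993)
(459, 192, 110, 65) ((0.6789841651916504, 0.1190638467669487), (0.12443285435438156, 0.06032602861523628), 10.379286766052246)
```

View pics/w1c.png

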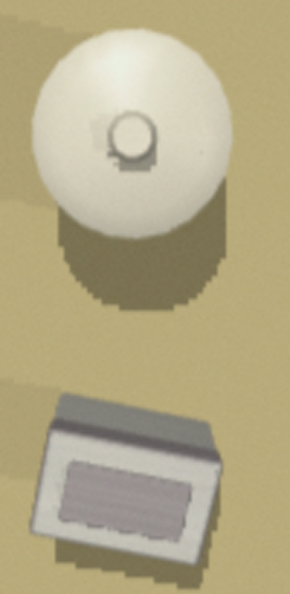

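play_rows:
  series: [100,0.03,0,0,0,0,0,100,0.06,0,0.02,0,0,0,100,0.076,0,0.05,0,0,0,100,0.076,0,0.08,0,0,0,100,0.076,0,0.11,0,0,0,100,0.076,0,0.14,0,0,0,100,0.076,0,0.16,0,0,0,100,0.076,0,0.171,0,0,0,100,0.076,0,0.171,0,0,0]

```text
time: 2.12
position: [0.449, 0.2141, 0.0143]
tool_rot: [-2.222, -2.218, 0.008]
ft_force: [-0.7, 0.1, -0.2]
grip_width: 1.002
```

play_rows:
  series: [50,0,0,0,0,0,0,50,0,0,0,0,0,0,50,0,0,0,0,0,0,50,0,0,0,0,0,0,50,0,0,0,0,0,0,50,0,0,0,0,0,0]
  force: 20

```text
time: 2.62
position: [0.4506, 0.2167, 0.0197]
tool_rot: [2.221, 2.221, 0.002]
ft_force: [-6.0, -1.8, 17.9]
grip_width: 0.666
```

Run:
```python
from h import *
s=get_state();print(s)
d=get_image("side");save(d,"g1.png",170,200,300,225,2.6)
d=get_image("wrist");save(d,"g1w.png")
d=get_image("scene");save(d,"g1s.png",300,100,200,150,4)
```

```text
{'time': 2.6167, 'joint_positions': array([-0.23021231,  0.17359138, -0.29137079,  1.99850357,  0.06012926,
        0.97612539, -0.55124137]), 'qd': array([-0.00290545, -0.00887895, -0.00252045, -0.00611958,  0.00067059,
        0.01332241,  0.00027231]), 'joint_torque': array([  0.44781078, -27.34034836,  -0.36761083, -22.70866513,
         0.46677522,  -2.43321419,   0.03904665]), 'position': array([0.45062315, 0.21667007, 0.01968692]), 'tool_rot': array([2.22124184e+00, 2.22090099e+00, 2.03814712e-03]), 'ft_force': array([-5.98986201, -1.78094213, 17.88328167]), 'torque': array([-0.43182242,  1.41971864, -0.0261277 ]), 'grip_width': 0.6663428987225981}
```

View pics/g1.png

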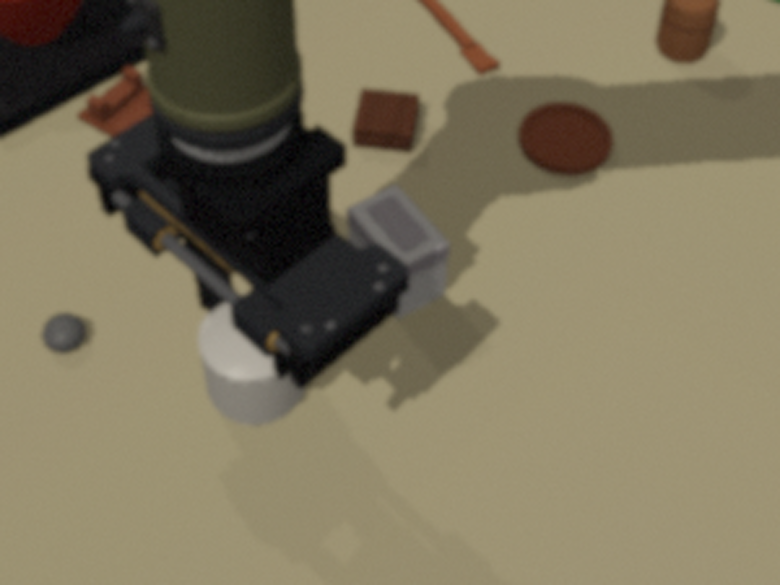

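View pics/g1w.png

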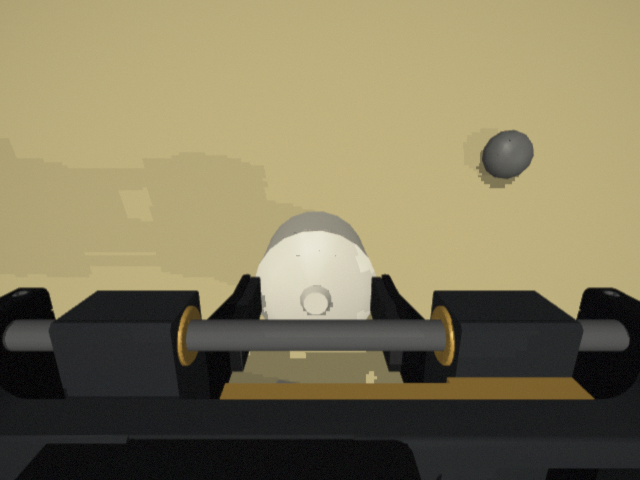

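View pics/g1s.png

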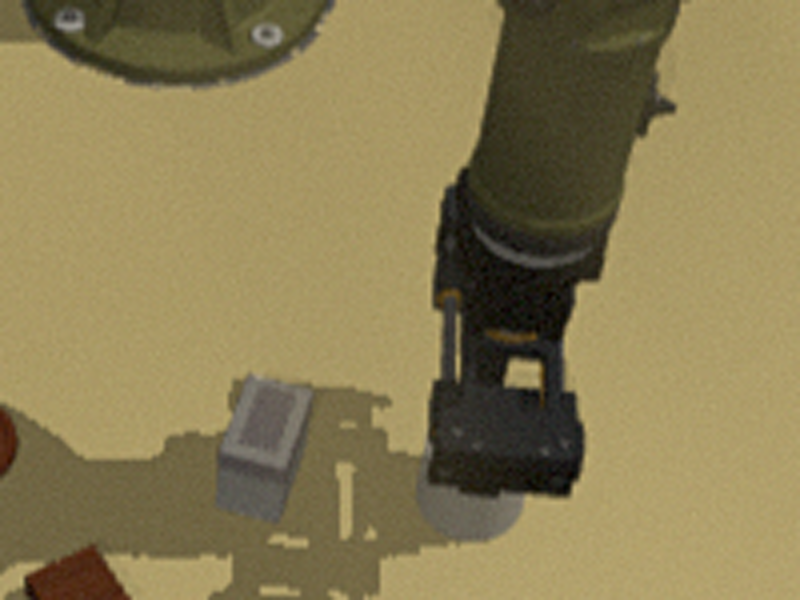

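play_rows:
  series: [50,0,0,-0.005,0,0,0,50,0,0,-0.015,0,0,0,50,0,0,-0.03,0,0,0,50,0,0,-0.05,0,0,0,50,0,0,-0.07,0,0,0,50,0,0,-0.085,0,0,0,50,0,0,-0.09,0,0,0,50,0,0,-0.09,0,0,0,50,0,0,-0.09,0,0,0]

```text
time: 3.52
position: [0.4499, 0.2158, 0.1069]
tool_rot: [2.221, 2.221, -0.0]
ft_force: [-0.7, 0.0, -0.0]
grip_width: 0.5
```

Run:
```python
from h import *
s=get_state();print(s)
d=get_image("side");save(d,"g2.png",170,130,300,225,2.6)
```

```text
{'time': 3.5167, 'joint_positions': array([-0.21857968,  0.07250343, -0.29247505,  1.91418734,  0.0230634 ,
        1.15808224, -0.51959884]), 'qd': array([-0.00086732,  0.01789106, -0.0010685 ,  0.01882471, -0.00024987,
       -0.00153587,  0.00205786]), 'joint_torque': array([-1.40269709e-02, -3.32802165e+01, -6.05696719e-01, -3.01112723e+01,
       -7.30759115e-02, -2.89878185e-02,  2.29652229e-03]), 'position': array([0.44986107, 0.21580692, 0.10685027]), 'tool_rot': array([ 2.22130065e+00,  2.22126230e+00, -1.22700642e-04]), 'ft_force': array([-0.72268907,  0.03323862, -0.01406047]), 'torque': array([-0.02821615,  0.03043408,  0.02031984]), 'grip_width': 0.5002705836652951}
```

View pics/g2.png

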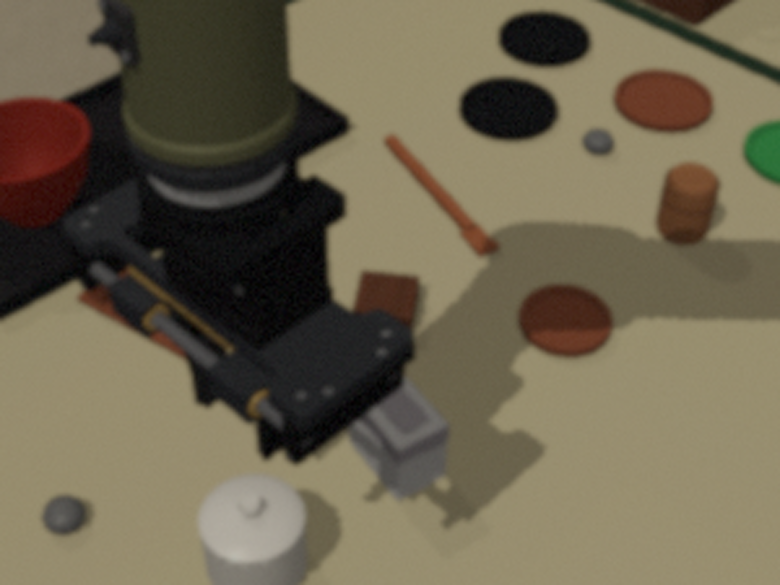

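Run:
```python
from h import *
s=get_state();p=s["position"]
for n in("side","scene","wrist"):
    d=get_image(n);f=d["frame"]=d["frame"].copy()
    for X,c in((p,(255,0,0)),(p+[.0218,0,0],(255,255,0)),(p-[.0218,0,0],(0,255,255)),(p+[0,0,.019],(255,0,255))):
        u,v=proj(d,X);cv2.circle(f,(int(round(u)),int(round(v))),1,c,-1)
    u,v=map(int,proj(d,p));u0=max(0,min(u-80,480));v0=max(0,min(v-60,360));save(d,"f_%s.png"%n,u0,v0,160,120,5)
```

```text
(no output)
```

View pics/f_side.png

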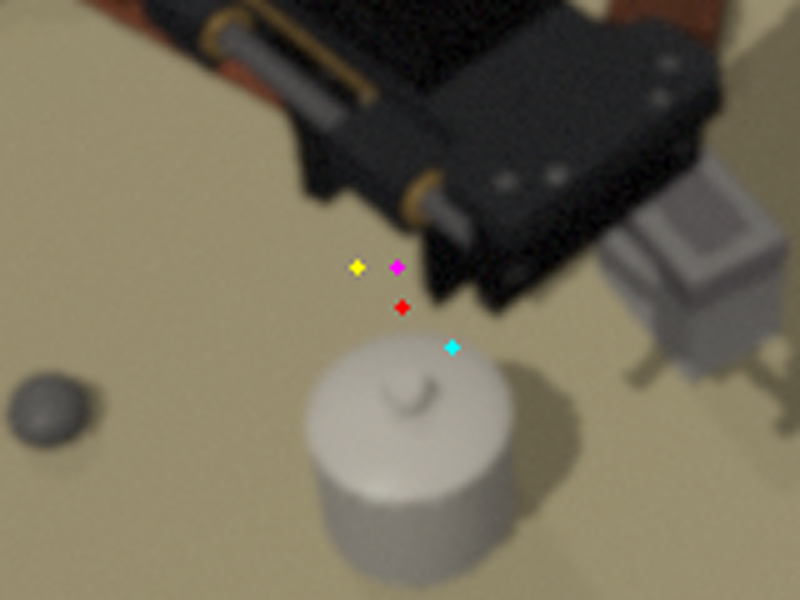

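View pics/f_scene.png

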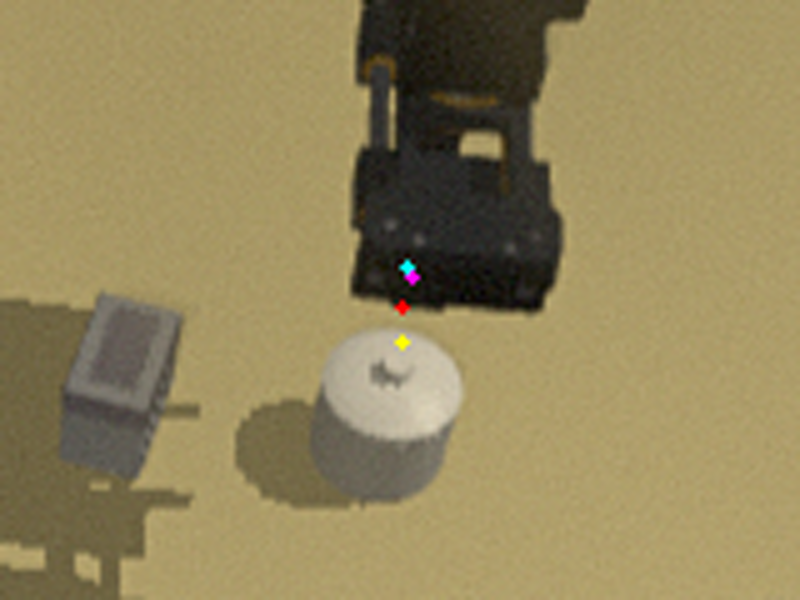

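View pics/f_wrist.png

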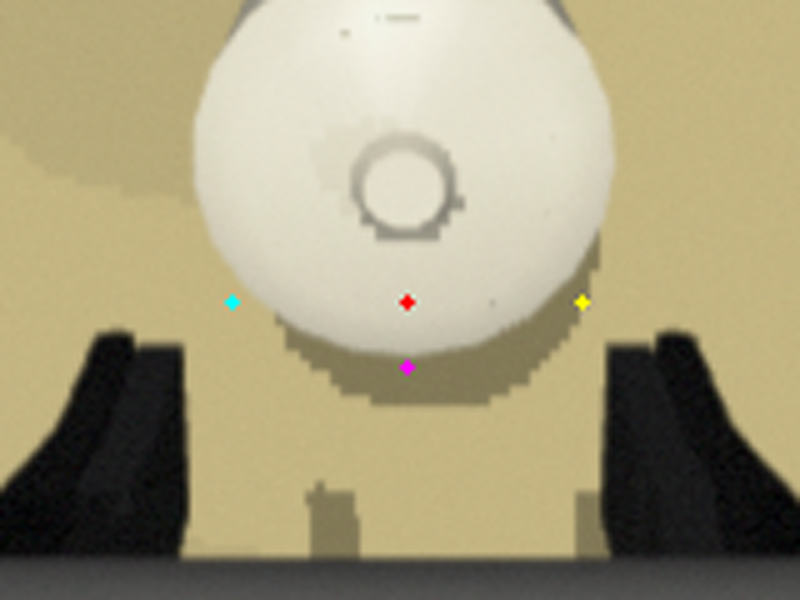

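play_rows:
  series: [50,0.03,0,0,0,0,0,50,0.06,0,0,0,0,0,50,0.09,0,0,0,0,0,50,0.11,0,0,0,0,0,50,0.11,0,0.03,0,0,0,50,0.11,0,0.06,0,0,0,50,0.11,0,0.08,0,0,0,50,0.11,0,0.09,0,0,0,50,0.11,0,0.09,0,0,0]

```text
time: 4.47
position: [0.4479, 0.3244, 0.0139]
tool_rot: [-2.22, -2.221, 0.009]
ft_force: [0.3, -0.6, 0.2]
grip_width: 0.497
```

Run:
```python
from h import *
s=get_state();p=s["position"];print(p,s["ft_force"])
for n in("side","scene","wrist"):
    d=get_image(n);f=d["frame"]=d["frame"].copy()
    for X,c in((p,(255,0,0)),(p+[.0218,0,0],(255,255,0)),(p-[.0218,0,0],(0,255,255)),(p+[0,0,.019],(255,0,255))):
        u,v=proj(d,X);cv2.circle(f,(int(round(u)),int(round(v))),1,c,-1)
    u,v=map(int,proj(d,p));u0=max(0,min(u-80,480));v0=max(0,min(v-60,360));print(u0,v0);save(d,"e_%s.png"%n,u0,v0,160,120,5)
```

```text
[0.44786427 0.32437944 0.01392409] [ 0.25057956 -0.55378751  0.18710166]
135 325
382 164
233 208
```

View pics/e_side.png

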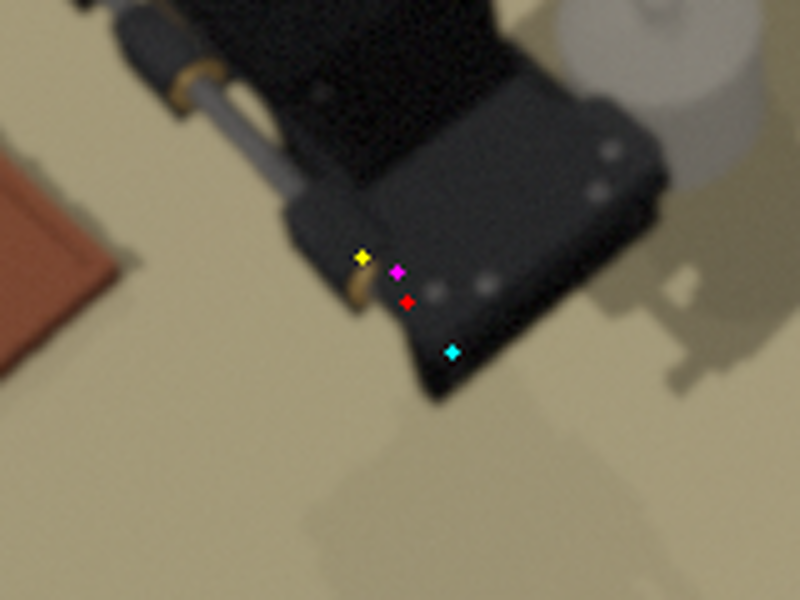

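View pics/e_wrist.png

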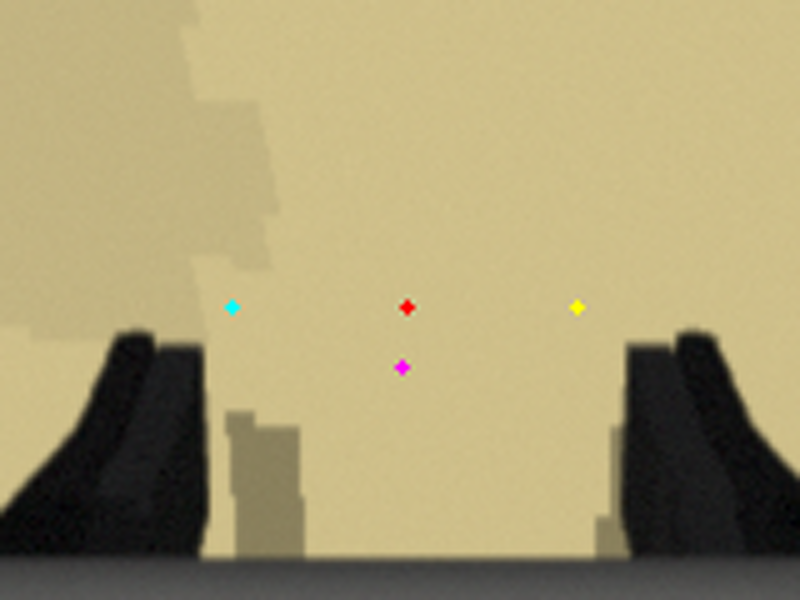

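play_rows:
  series: [50,0,0,0.005,0,0,0,50,0,0,0.01,0,0,0,50,0,0,0.01,0,0,0]

```text
time: 4.87
position: [0.45, 0.3257, 0.0068]
tool_rot: [2.221, 2.221, -0.0]
ft_force: [-0.6, -0.3, 0.4]
grip_width: 0.501
```

play_rows:
  series: [50,0,0,0.002,0,0,0,50,0,0,0.004,0,0,0,50,0,0,0.006,0,0,0,50,0,0,0.006,0,0,0]

```text
time: 5.2
position: [0.4498, 0.3258, 0.0007]
tool_rot: [-2.221, -2.221, 0.001]
ft_force: [-0.5, -0.5, -0.2]
grip_width: 0.501
```

play_rows:
  series: [50,0,0,0.002,0,0,0,50,0,0,0.004,0,0,0,50,0,0,0.004,0,0,0]

```text
time: 5.45
position: [0.4498, 0.3258, -0.0034]
tool_rot: [-2.221, -2.221, 0.001]
ft_force: [0.3, -0.4, 0.6]
grip_width: 0.504
```

play_rows:
  series: [50,0,0,0.002,0,0,0,50,0,0,0.004,0,0,0,50,0,0,0.006,0,0,0,50,0,0,0.008,0,0,0,50,0,0,0.008,0,0,0]

```text
time: 5.87
position: [0.4497, 0.3257, -0.0115]
tool_rot: [-2.221, -2.221, 0.001]
ft_force: [-0.6, -0.0, 0.4]
grip_width: 0.501
```

Run:
```python
from h import *
d=get_image("side");save(d,"e2.png",135,325,160,120,5)
d=get_image("wrist");save(d,"e3.png",203,208,240,120,3.3)
```

```text
(no output)
```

View pics/e2.png

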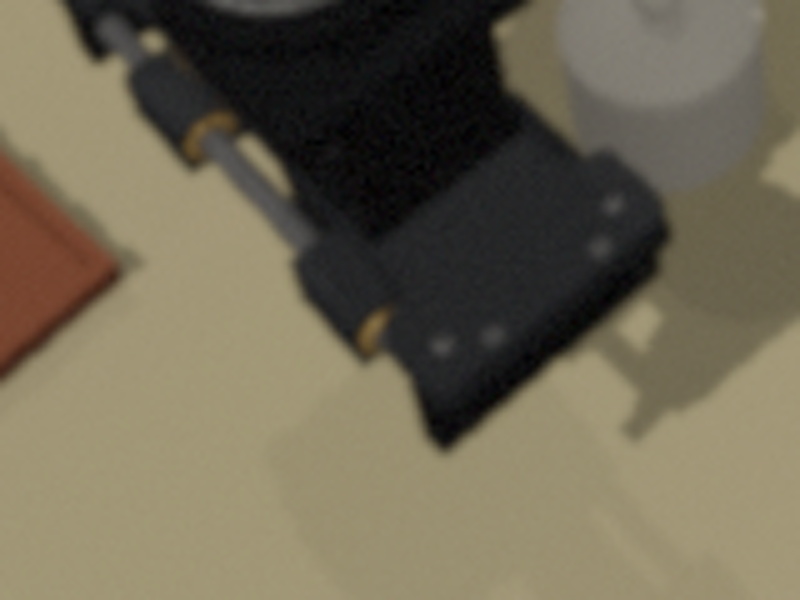

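View pics/e3.png

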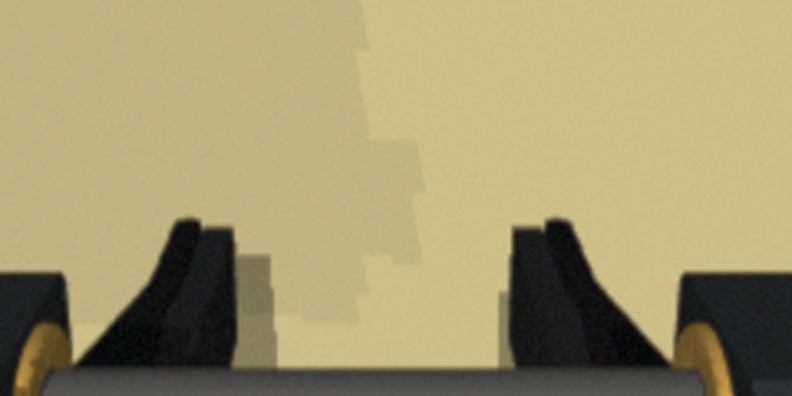

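play_rows:
  series: [50,0,0,0.002,0,0,0,50,0,0,0.004,0,0,0,50,0,0,0.006,0,0,0,50,0,0,0.008,0,0,0,50,0,0,0.008,0,0,0]

```text
time: 6.38
position: [0.4497, 0.3257, -0.0195]
tool_rot: [-2.221, -2.221, 0.001]
ft_force: [-0.1, -0.4, 0.3]
grip_width: 0.5
```

play_rows:
  series: [50,0,0,0.002,0,0,0,50,0,0,0.004,0,0,0,50,0,0,0.005,0,0,0,50,0,0,0.005,0,0,0]

```text
time: 6.72
position: [0.4498, 0.3258, -0.0243]
tool_rot: [-2.221, -2.221, 0.001]
ft_force: [0.6, 0.2, -0.6]
grip_width: 0.499
```

Run:
```python
from h import *
d=get_image("wrist");save(d,"e4.png",203,208,240,120,3.3)
```

```text
(no output)
```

View pics/e4.png

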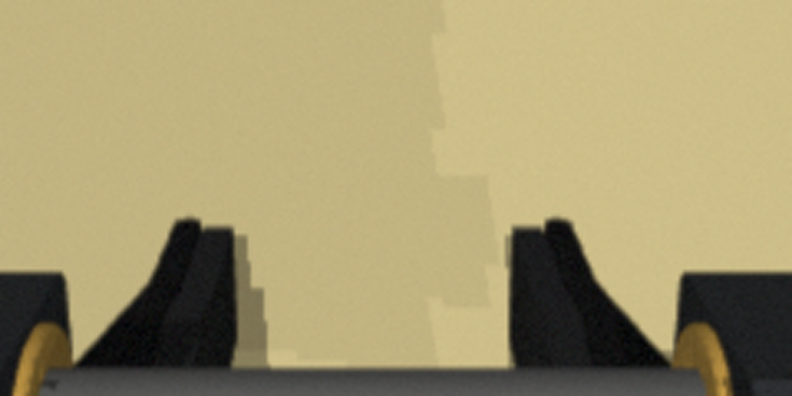

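play_rows:
  series: [50,0,0,0.001,0,0,0,50,0,0,0.002,0,0,0,50,0,0,0.003,0,0,0,50,0,0,0.003,0,0,0]

```text
time: 7.1
position: [0.4499, 0.3258, -0.0271]
tool_rot: [2.221, 2.221, -0.0]
ft_force: [0.2, 0.7, -0.7]
grip_width: 0.503
```

play_rows:
  series: [50,0,0,0.001,0,0,0,50,0,0,0.002,0,0,0,50,0,0,0.002,0,0,0]

```text
time: 7.35
position: [0.4499, 0.3259, -0.0292]
tool_rot: [2.221, 2.221, -0.0]
ft_force: [0.4, -0.4, 0.7]
grip_width: 0.502
```

play_rows:
  series: [50,0,0,0.001,0,0,0,50,0,0,0.002,0,0,0,50,0,0,0.002,0,0,0]

```text
time: 7.6
position: [0.4499, 0.3259, -0.0312]
tool_rot: [2.221, 2.221, -0.0]
ft_force: [0.1, -0.8, -0.1]
grip_width: 0.5
```

play_rows:
  series: [50,0,0,0.001,0,0,0,50,0,0,0.001,0,0,0]

```text
time: 7.77
position: [0.45, 0.3259, -0.0321]
tool_rot: [2.221, 2.221, -0.0]
ft_force: [0.8, -0.0, -0.3]
grip_width: 0.502
```

play_rows:
  series: [50,0,0,0.001,0,0,0,50,0,0,0.001,0,0,0]

```text
time: 7.93
position: [0.45, 0.3259, -0.0331]
tool_rot: [2.221, 2.221, -0.0]
ft_force: [0.0, 0.1, -0.5]
grip_width: 0.499
```

Run:
```python
from h import *
d=get_image("wrist");save(d,"e5.png",203,208,240,120,3.3)
```

```text
(no output)
```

View pics/e5.png

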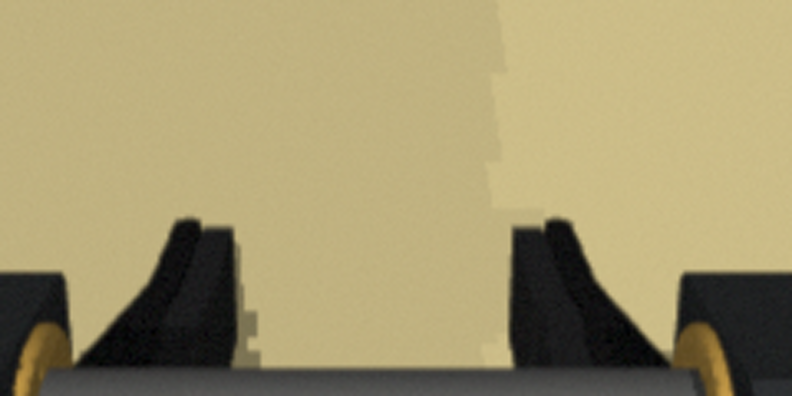

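play_rows:
  series: [50,0,0,0.001,0,0,0,50,0,0,0.001,0,0,0]

```text
time: 8.15
position: [0.4501, 0.326, -0.034]
tool_rot: [2.221, 2.221, 0.0]
ft_force: [0.2, 0.5, -0.6]
grip_width: 0.498
```

play_rows:
  series: [50,0,0,0.001,0,0,0,50,0,0,0.001,0,0,0]

```text
time: 8.32
position: [0.4501, 0.326, -0.034]
tool_rot: [2.221, 2.221, -0.0]
ft_force: [-1.7, -0.4, 6.8]
grip_width: 0.502
```

play_rows:
  series: [50,0,0,0.001,0,0,0,50,0,0,0.001,0,0,0]

```text
time: 8.48
position: [0.4502, 0.326, -0.0341]
tool_rot: [2.221, 2.221, -0.001]
ft_force: [-4.4, -2.3, 13.8]
grip_width: 0.5
```

Run:
```python
from h import *
d=get_image("wrist");print(get_state()["position"])
for u in(203+235/3.3,203+512/3.3):print(ray(d,u,208+228/3.3,0.0))
```

```text
[ 0.45015975  0.32603063 -0.03407598]
[0.42753636 0.33486733 0.        ]
[0.47106757 0.33480662 0.        ]
```

play_rows:
  series: [100,0,0,-0.01,0,0,0,100,0,0,-0.04,0,0,0,100,0,0,-0.07,0,0,0,100,0,0,-0.1,0,0,0,100,-0.02,0,-0.11,0,0,0,100,-0.05,0,-0.11,0,0,0,100,-0.08,0,-0.11,0,0,0,100,-0.1,0,-0.11,0,0,0,100,-0.108,0,-0.11,0,0,0,100,-0.108,0,-0.11,0,0,0]

```text
time: 9.37
position: [0.4505, 0.216, 0.0743]
tool_rot: [2.225, 2.217, 0.0]
ft_force: [-0.2, 0.2, -0.4]
grip_width: 0.993
```

Run:
```python
from h import *
print(get_state()["position"])
d=get_image("wrist");save(d,"e6.png",200,120,240,240,2.5)
```

```text
[0.45048384 0.2159903  0.07429502]
```

View pics/e6.png

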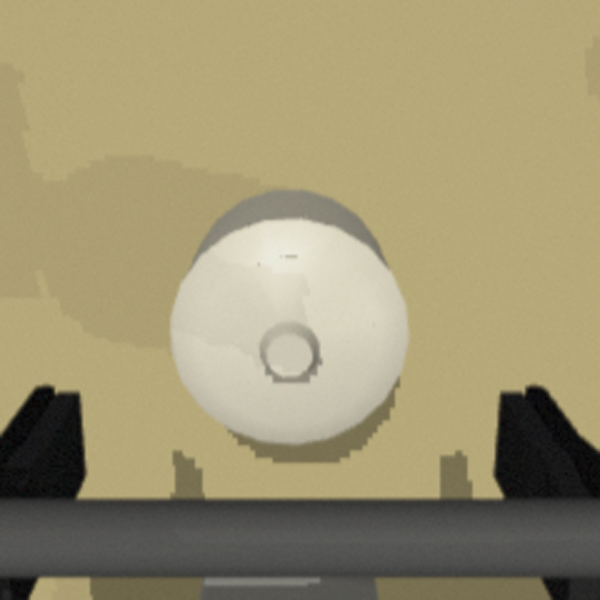

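play_rows:
  series: [100,0.001,-0.001,0.02,0,0,0,100,0.001,-0.001,0.04,0,0,0,100,0.001,-0.001,0.055,0,0,0,100,0.001,-0.001,0.064,0,0,0,100,0.001,-0.001,0.068,0,0,0,100,0.001,-0.001,0.07,0,0,0,100,0.001,-0.001,0.07,0,0,0]

```text
time: 10.0
position: [0.4492, 0.2199, 0.0042]
tool_rot: [-2.22, -2.222, -0.001]
ft_force: [-0.3, 0.1, -0.3]
grip_width: 0.996
```

play_rows:
  series: [100,0,0,0.001,0,0,0,100,0,0,0.002,0,0,0,100,0,0,0.003,0,0,0,100,0,0,0.004,0,0,0,100,0,0,0.004,0,0,0]

```text
time: 10.42
position: [0.4491, 0.2189, 0.0001]
tool_rot: [2.222, 2.221, 0.0]
ft_force: [0.8, -0.0, -0.5]
grip_width: 1.0
```

play_rows:
  series: [100,0,0,0.001,0,0,0,100,0,0,0.002,0,0,0,100,0,0,0.003,0,0,0,100,0,0,0.003,0,0,0]

```text
time: 10.75
position: [0.4488, 0.2189, -0.0032]
tool_rot: [-2.221, -2.221, 0.001]
ft_force: [-0.6, -0.4, -0.3]
grip_width: 0.998
```

Run:
```python
from h import *
print(get_state()["position"])
d=get_image("side");save(d,"j1.png",190,250,160,120,5)
```

```text
[ 0.4488405   0.21885181 -0.00319559]
```

View pics/j1.png

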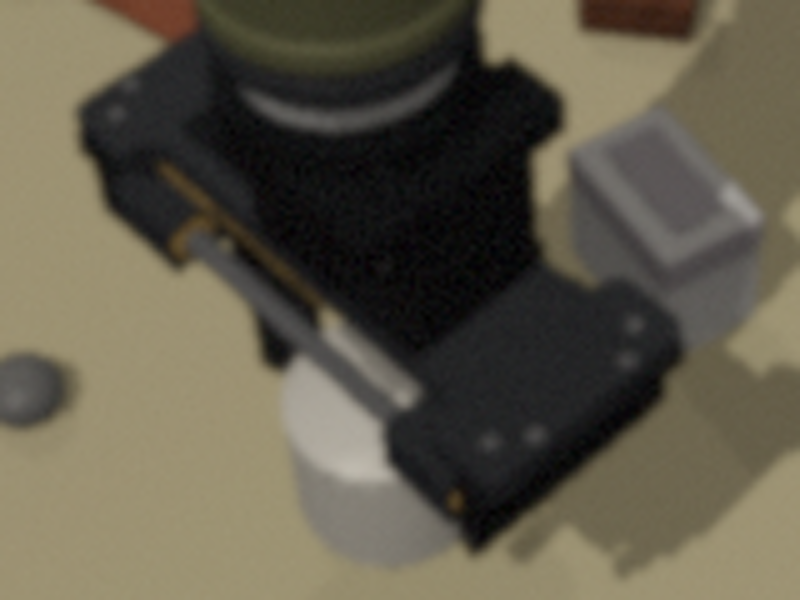

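play_rows:
  series: [100,0,0,0.001,0,0,0,100,0,0,0.002,0,0,0,100,0,0,0.003,0,0,0,100,0,0,0.003,0,0,0]

```text
time: 11.13
position: [0.4488, 0.2189, -0.0062]
tool_rot: [-2.221, -2.221, 0.001]
ft_force: [-0.1, 0.8, 0.3]
grip_width: 0.998
```

play_rows:
  series: [100,0,0,0.001,0,0,0,100,0,0,0.002,0,0,0,100,0,0,0.003,0,0,0,100,0,0,0.003,0,0,0]

```text
time: 11.47
position: [0.4488, 0.2189, -0.0092]
tool_rot: [-2.221, -2.221, 0.001]
ft_force: [0.4, 0.4, -0.9]
grip_width: 0.994
```

play_rows:
  series: [100,0,0,0.001,0,0,0,100,0,0,0.002,0,0,0,100,0,0,0.003,0,0,0,100,0,0,0.003,0,0,0]

```text
time: 11.8
position: [0.4489, 0.2189, -0.0122]
tool_rot: [-2.221, -2.221, 0.0]
ft_force: [-0.3, 0.1, 0.3]
grip_width: 1.001
```

play_rows:
  series: [50,0,0,0,0,0,0,50,0,0,0,0,0,0,50,0,0,0,0,0,0,50,0,0,0,0,0,0,50,0,0,0,0,0,0,50,0,0,0,0,0,0]
  force: 20

```text
time: 12.3
position: [0.4493, 0.219, -0.0118]
tool_rot: [2.221, 2.221, 0.001]
ft_force: [1.9, 0.3, -0.1]
grip_width: 0.732
```

play_rows:
  series: [50,0,0,-0.005,0,0,0,50,0,0,-0.015,0,0,0,50,0,0,-0.03,0,0,0,50,0,0,-0.05,0,0,0,50,0,0,-0.07,0,0,0,50,-0.01,0.002,-0.085,0,0,0,50,-0.025,0.005,-0.095,0,0,0,50,-0.045,0.008,-0.1,0,0,0,50,-0.07,0.012,-0.1,0,0,0,50,-0.095,0.017,-0.1,0,0,0]

```text
time: 13.13
position: [0.466, 0.1236, 0.0893]
tool_rot: [2.219, 2.223, 0.002]
ft_force: [0.4, 0.2, -2.8]
grip_width: 0.734
```

play_rows:
  series: [50,-0.03,0.006,0,0,0,0,50,-0.06,0.012,0,0,0,0,50,-0.09,0.018,0,0,0,0,50,-0.12,0.024,0,0,0,0,50,-0.15,0.03,0,0,0,0,50,-0.18,0.036,0,0,0,0,50,-0.21,0.042,0,0,0,0,50,-0.24,0.048,0,0,0,0,50,-0.265,0.052,0,0,0,0,50,-0.28,0.055,0,0,0,0]

```text
time: 13.97
position: [0.5206, -0.1599, 0.0887]
tool_rot: [2.225, 2.217, -0.001]
ft_force: [0.2, 0.4, -2.4]
grip_width: 0.727
```

Run:
```python
from h import *
s=get_state();print(s["position"],s["tool_rot"],s["ft_force"],s["joint_positions"])
d=get_image("scene");save(d,"t1.png",100,100,320,240,2.5)
```

```text
[ 0.52062557 -0.1598834   0.08870875] [ 2.22459842e+00  2.21678744e+00 -1.34822441e-03] [ 0.21461552  0.39996982 -2.3948699 ] [ 0.21292612  0.17005115  0.03882209  1.84126045 -0.00585169  1.12994607
  0.25016565]
```

View pics/t1.png

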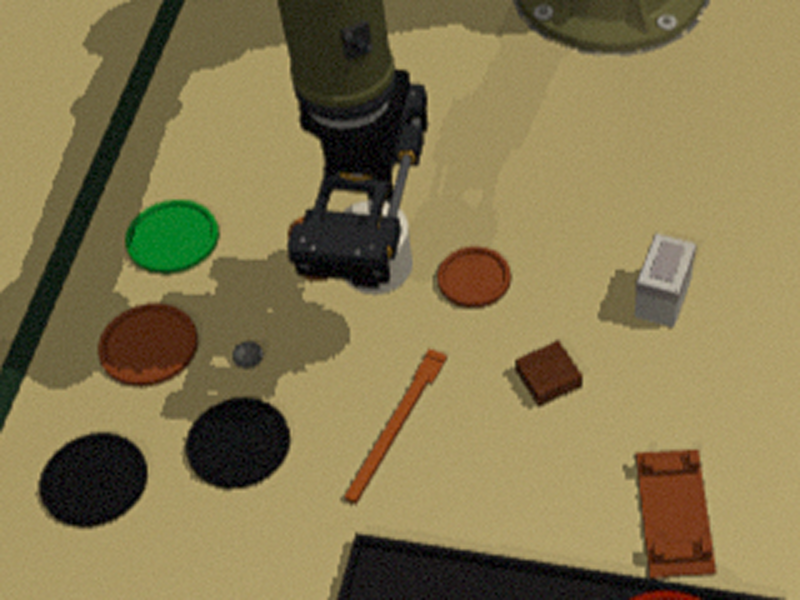

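play_rows:
  series: [50,-0.015,0.003,0,0,0,0,50,-0.04,0.008,0,0,0,0,50,-0.07,0.014,0,0,0,0,50,-0.1,0.02,0,0,0,0,50,-0.13,0.026,0,0,0,0,50,-0.16,0.031,0,0,0,0,50,-0.19,0.037,0,0,0,0,50,-0.21,0.04,0,0,0,0,50,-0.22,0.042,0,0,0,0,50,-0.22,0.042,0,0,0,0]

```text
time: 14.85
position: [0.5622, -0.3786, 0.088]
tool_rot: [2.225, 2.218, -0.002]
ft_force: [-0.1, -0.0, -1.8]
grip_width: 0.733
```

play_rows:
  series: [50,0,0,0.01,0,0,0,50,0,0,0.025,0,0,0,50,0,0,0.045,0,0,0,50,0,0,0.06,0,0,0,50,0,0,0.07,0,0,0,50,0,0,0.075,0,0,0,50,0,0,0.075,0,0,0]

```text
time: 15.43
position: [0.5626, -0.3738, 0.0116]
tool_rot: [-2.217, -2.221, -0.0]
ft_force: [-0.5, 0.1, -2.8]
grip_width: 0.731
```

Run:
```python
from h import *
s=get_state();print(s["position"],s["tool_rot"],s["ft_force"])
d=get_image("scene");save(d,"t2.png",100,180,120,90,6.6)
d=get_image("side");save(d,"t3.png",360,100,160,120,5)
```

```text
[ 0.56256859 -0.37378236  0.01162592] [-2.21747989e+00 -2.22132829e+00 -2.08372641e-04] [-0.5456185   0.10963197 -2.79268077]
```

View pics/t2.png

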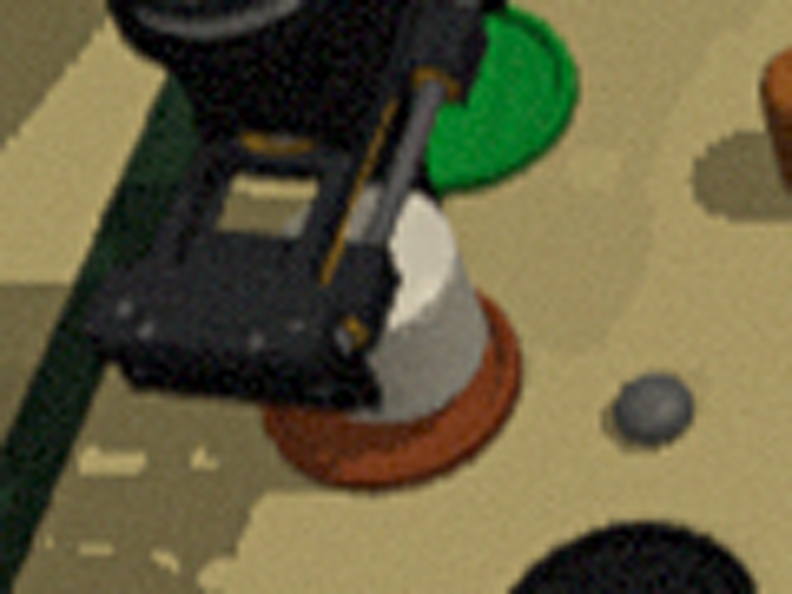

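View pics/t3.png

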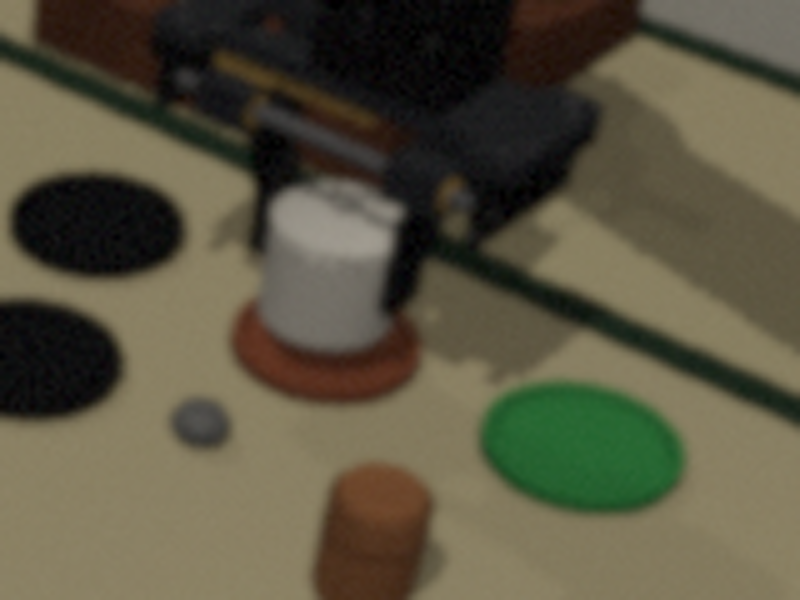

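play_rows:
  series: [50,0,0,0,0,0,0,50,0,0,0,0,0,0,50,0,0,0,0,0,0]

```text
time: 15.78
position: [0.5636, -0.3764, 0.0141]
tool_rot: [2.22, 2.22, 0.001]
ft_force: [-0.4, -0.4, -2.6]
grip_width: 0.727
```

play_rows:
  series: [50,-0.003,-0.001,0.004,0,0,0,50,-0.003,-0.001,0.009,0,0,0,50,-0.003,-0.001,0.014,0,0,0,50,-0.003,-0.001,0.017,0,0,0,50,-0.003,-0.001,0.019,0,0,0,50,-0.003,-0.001,0.019,0,0,0,50,-0.003,-0.001,0.019,0,0,0]

```text
time: 16.37
position: [0.5621, -0.379, -0.0061]
tool_rot: [2.221, 2.221, 0.0]
ft_force: [-0.3, 0.2, -1.6]
grip_width: 0.73
```

play_rows:
  series: [50,0,0,0.001,0,0,0,50,0,0,0.002,0,0,0,50,0,0,0.002,0,0,0]

```text
time: 16.62
position: [0.5624, -0.3792, -0.0068]
tool_rot: [2.221, 2.221, 0.001]
ft_force: [-1.6, 1.9, 4.1]
grip_width: 0.731
```

Run:
```python
from h import *
d=get_image("scene");save(d,"t4.png",100,180,120,90,6.6)
d=get_image("side");save(d,"t5.png",360,100,160,120,5)
```

```text
(no output)
```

View pics/t4.png

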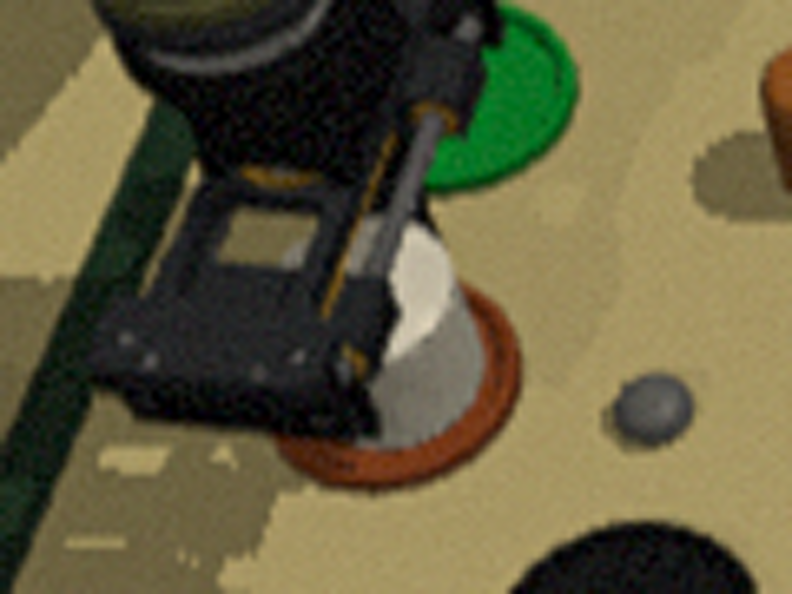

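View pics/t5.png

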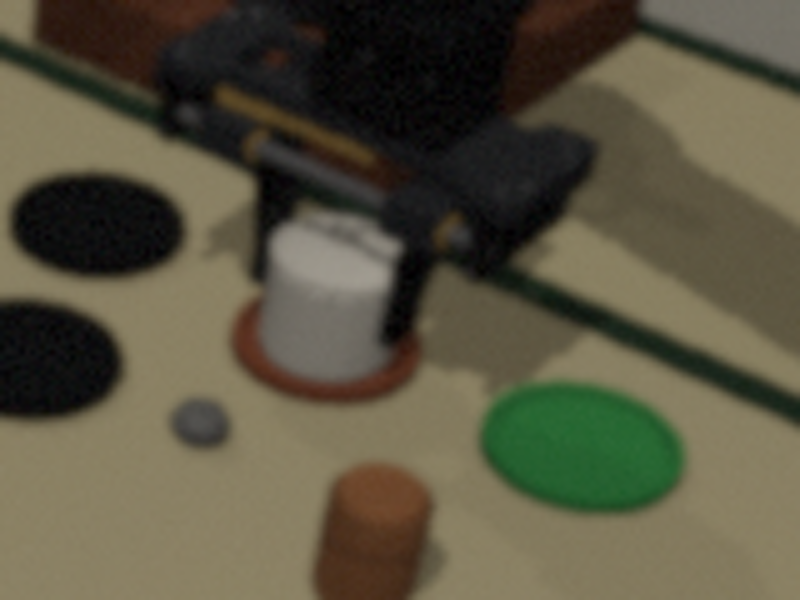

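play_rows:
  series: [100,0,0,0,0,0,0,100,0,0,0,0,0,0,100,0,0,0,0,0,0,100,0,0,0,0,0,0,100,0,0,-0.01,0,0,0,100,0,0,-0.03,0,0,0,100,0,0,-0.06,0,0,0,100,0,0,-0.1,0,0,0,100,0,0,-0.13,0,0,0,100,0,0,-0.15,0,0,0]

```text
time: 17.55
position: [0.5635, -0.3802, 0.1473]
tool_rot: [2.217, 2.217, 0.002]
ft_force: [1.5, 0.3, 0.1]
grip_width: 1.003
```

play_rows:
  series: [100,0.01,-0.02,0,0,0,0,100,0.03,-0.05,0,0,0,0,100,0.04,-0.08,0,0,0,0,100,0.045,-0.105,0,0,0,0,100,0.045,-0.105,0,0,0,0,100,0.045,-0.105,0,0,0,0,100,0.045,-0.105,0,0,0,0]

```text
time: 18.13
position: [0.4581, -0.3343, 0.143]
tool_rot: [2.22, 2.22, 0.001]
ft_force: [0.1, -0.3, 0.6]
grip_width: 1.001
```

Run:
```python
from h import *
s=get_state();print(s["position"],s["tool_rot"],s["joint_positions"])
d=get_image("wrist");save(d,"u1.png")
d=get_image("scene");save(d,"u2.png",100,140,280,180,2.8)
```

```text
[ 0.45805904 -0.33429641  0.14303866] [2.21986184e+00 2.22003666e+00 1.39727329e-03] [ 0.44370915  0.1685964   0.15644915  1.73114789 -0.02813943  1.24175079
  0.60709009]
```

View pics/u1.png

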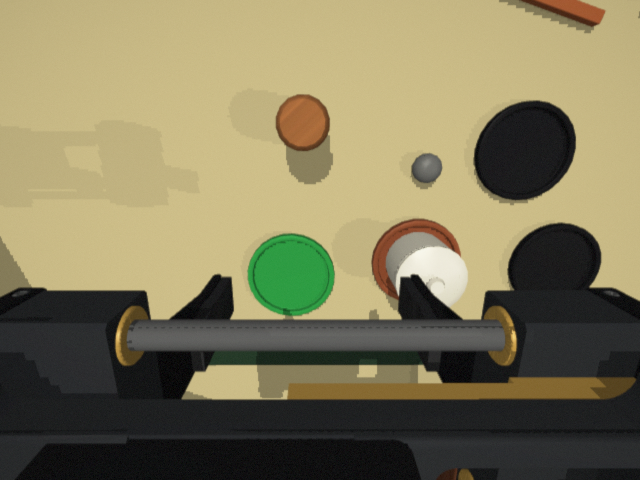

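View pics/u2.png

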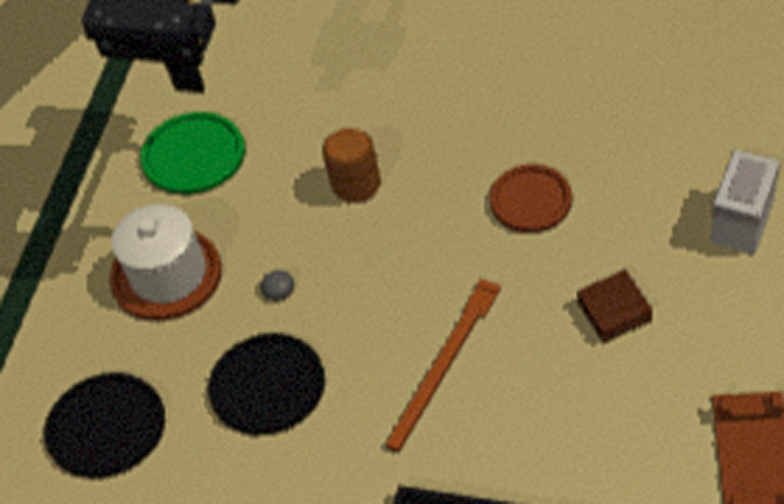

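Jar stands inside its saucer. Caddy top is at wrist (303,123); measure it and, from the scene/side views now clear, the caddy saucer, the box and the scoop.

Run:
```python
from h import *
d=get_image("wrist");hsv=cv2.cvtColor(d["frame"],cv2.COLOR_RGB2HSV)
m=cv2.inRange(hsv,(0,90,50),(20,255,255))[:300]
for c in cv2.findContours(m,cv2.RETR_EXTERNAL,cv2.CHAIN_APPROX_NONE)[0]:
    if cv2.contourArea(c)>300:
        (u,v),r=cv2.minEnclosingCircle(c);b=cv2.boundingRect(c);print(b,r,ray(d,u,v,.057))
for n in("scene","side"):
    d=get_image(n);m=brown(d)
    for c in cv2.findContours(m,cv2.RETR_EXTERNAL,cv2.CHAIN_APPROX_NONE)[0]:
        x,y,w,h=cv2.boundingRect(c)
        if cv2.contourArea(c)<60 or w>150: continue
        P=np.array([ray(d,*p[0],.008)[:2] for p in c],np.float32)
        r=cv2.minAreaRect(P); print(n,(x+w//2,y+h//2),np.round(r[0],4),np.round(r[1],4),round(r[2],1))
```

```text
(371, 219, 90, 81) 45.45867919921875 [ 0.54621019 -0.361887    0.057     ]
(275, 94, 55, 58) 29.030418395996094 [ 0.44659637 -0.24511341  0.057     ]
(520, 0, 87, 27) 43.35041809082031 [ 0.63547182 -0.1654393   0.057     ]
scene (370, 305) [0.6812 0.1207] [0.1184 0.0547] 10.5
scene (507, 274) [0.568  0.4152] [0.0914 0.0697] 5.2
scene (258, 270) [ 0.6234 -0.1315] [0.018  0.1695] 74.4
scene (320, 249) [ 0.5514 -0.0036] [0.0521 0.0474] 36.5
scene (45, 291) [ 0.723  -0.5853] [0.2903 0.1581] 9.0
scene (159, 238) [ 0.572  -0.3756] [0.0744 0.0898] 33.1
scene (289, 211) [ 0.4495 -0.0899] [0.0711 0.0681] 8.0
scene (76, 50) [-0.1213 -0.8878] [0.1988 0.3805] 89.5
side (123, 378) [0.5651 0.416 ] [0.0934 0.0675] 5.2
side (387, 253) [ 0.4452 -0.0877] [0.0667 0.0729] 37.0
side (318, 246) [ 0.5552 -0.0057] [0.0438 0.0578] 37.9
side (231, 247) [0.6787 0.118 ] [0.1265 0.0667] 10.5
side (434, 208) [ 0.4588 -0.2693] [0.0386 0.101 ] 29.3
side (340, 205) [ 0.618  -0.1291] [0.0181 0.169 ] 74.2
side (177, 190) [0.9274 0.0895] [0.1306 0.155 ] 21.1
side (425, 170) [ 0.5548 -0.3696] [0.0866 0.0722] 31.3
side (466, 107) [ 0.6695 -0.7079] [0.047  0.1215] 2.3
side (476, 91) [ 0.6882 -0.8213] [0.0381 0.0848] 87.3
side (406, 104) [ 0.7912 -0.6034] [0.1784 0.2877] 73.5
```

play_rows:
  series: [80,0.03,-0.005,0,0,0,0,80,0.06,-0.01,0,0,0,0,80,0.089,-0.012,0.02,0,0,0,80,0.089,-0.012,0.05,0,0,0,80,0.089,-0.012,0.08,0,0,0,80,0.089,-0.012,0.11,0,0,0,80,0.089,-0.012,0.135,0,0,0,80,0.089,-0.012,0.15,0,0,0,80,0.089,-0.012,0.157,0,0,0,80,0.089,-0.012,0.157,0,0,0]

```text
time: 19.22
position: [0.444, -0.2444, -0.0167]
tool_rot: [-2.219, -2.22, 0.002]
ft_force: [-0.5, -0.7, -0.1]
grip_width: 0.801
```

play_rows:
  series: [80,0,0,0,0,0,0,80,0,0,0,0,0,0]

```text
time: 19.38
position: [0.4463, -0.2456, -0.0137]
tool_rot: [2.22, 2.22, 0.001]
ft_force: [1.1, 0.3, -0.3]
grip_width: 0.8
```

Run:
```python
from h import *
s=get_state();print(s["position"],s["ft_force"])
d=get_image("wrist");save(d,"v1.png",160,160,320,240,2.5)
```

```text
[ 0.44632036 -0.24563227 -0.01366952] [ 1.13169096  0.26767671 -0.25117139]
```

View pics/v1.png

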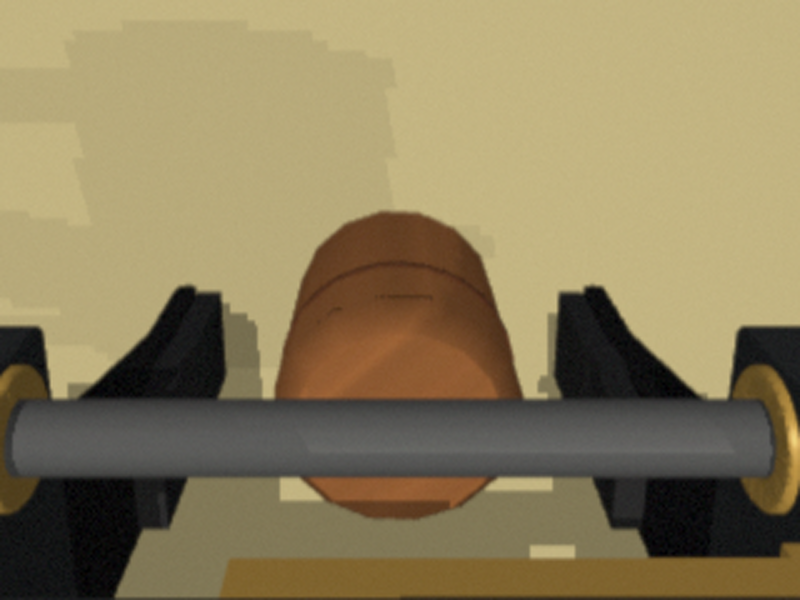

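play_rows:
  series: [30,0,0,0,0,0,0,30,0,0,0,0,0,0,30,0,0,0,0,0,0,30,0,0,0,0,0,0,30,0,0,0,0,0,0,30,0,0,0,0,0,0]
  force: 15

```text
time: 19.93
position: [0.4454, -0.2451, -0.0146]
tool_rot: [2.221, 2.221, 0.001]
ft_force: [-0.0, -0.1, 1.8]
grip_width: 0.5
```

play_rows:
  series: [30,0,0,-0.01,0,0,0,30,0,0,-0.025,0,0,0,30,0,0,-0.045,0,0,0,30,0.01,0,-0.055,0,0,0,30,0.03,0,-0.06,0,0,0,30,0.06,0,-0.06,0,0,0,30,0.09,0,-0.06,0,0,0,30,0.12,0,-0.06,0,0,0,30,0.145,0,-0.06,0,0,0,30,0.157,0,-0.06,0,0,0]

```text
time: 20.77
position: [0.4445, -0.0836, 0.0453]
tool_rot: [-2.216, -2.226, -0.001]
ft_force: [-0.2, -0.3, -0.3]
grip_width: 0.497
```

play_rows:
  series: [30,0,0,0,0,0,0,30,0,0,0.01,0,0,0,30,0,0,0.025,0,0,0,30,0,0,0.035,0,0,0,30,0,0,0.042,0,0,0,30,0,0,0.042,0,0,0,30,0,0,0.042,0,0,0]

```text
time: 21.35
position: [0.4445, -0.0885, 0.0025]
tool_rot: [-2.222, -2.22, 0.001]
ft_force: [0.5, 0.5, -0.2]
grip_width: 0.499
```

Run:
```python
from h import *
s=get_state();print(s["position"],s["tool_rot"],s["ft_force"])
d=get_image("scene");save(d,"t6.png",230,160,120,90,6.6)
d=get_image("side");save(d,"t7.png",310,190,160,120,5)
```

```text
[ 0.44453078 -0.08854525  0.00253724] [-2.22191336e+00 -2.21962010e+00  1.31722086e-03] [ 0.53765231  0.45919314 -0.1631078 ]
```

View pics/t6.png

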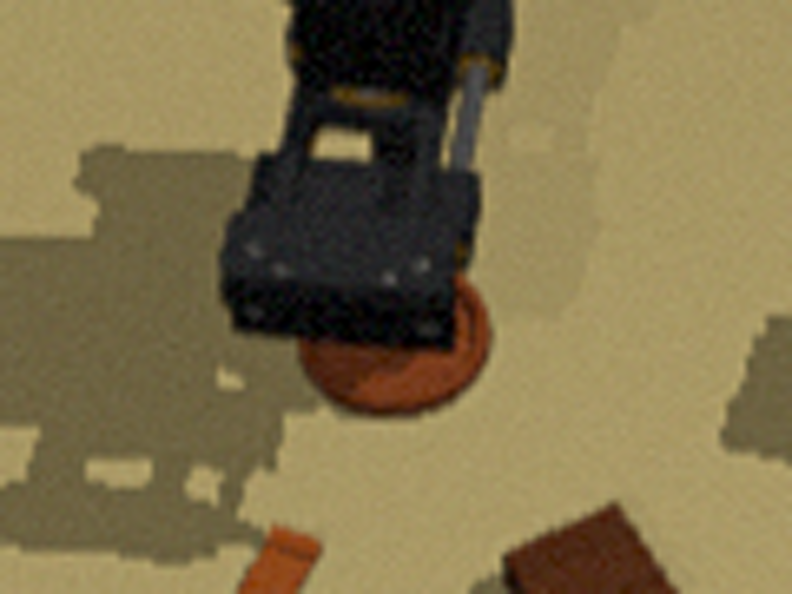

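View pics/t7.png

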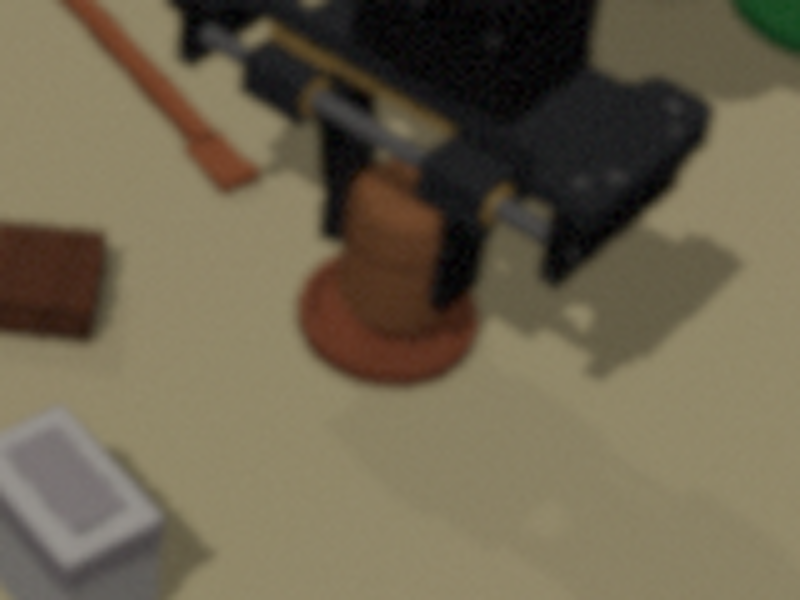

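play_rows:
  series: [30,0,0.002,0.003,0,0,0,30,0,0.002,0.006,0,0,0,30,0,0.002,0.009,0,0,0,30,0,0.002,0.01,0,0,0,30,0,0.002,0.01,0,0,0,30,0,0.002,0.01,0,0,0]

```text
time: 21.95
position: [0.4469, -0.088, -0.007]
tool_rot: [-2.221, -2.221, 0.0]
ft_force: [-1.0, -0.3, -0.6]
grip_width: 0.496
```

play_rows:
  series: [30,0,0,0.001,0,0,0,30,0,0,0.002,0,0,0,30,0,0,0.002,0,0,0]

```text
time: 22.2
position: [0.4469, -0.0881, -0.0091]
tool_rot: [-2.221, -2.221, 0.0]
ft_force: [0.8, 0.9, -1.4]
grip_width: 0.498
```

Run:
```python
from h import *
s=get_state();print(s["position"],s["tool_rot"],s["ft_force"])
d=get_image("side");save(d,"t8.png",310,190,160,120,5)
```

```text
[ 0.44691221 -0.08805003 -0.00906309] [-2.22143477e+00 -2.22134764e+00  1.64279608e-04] [ 0.83546612  0.87843294 -1.41219384]
```

View pics/t8.png

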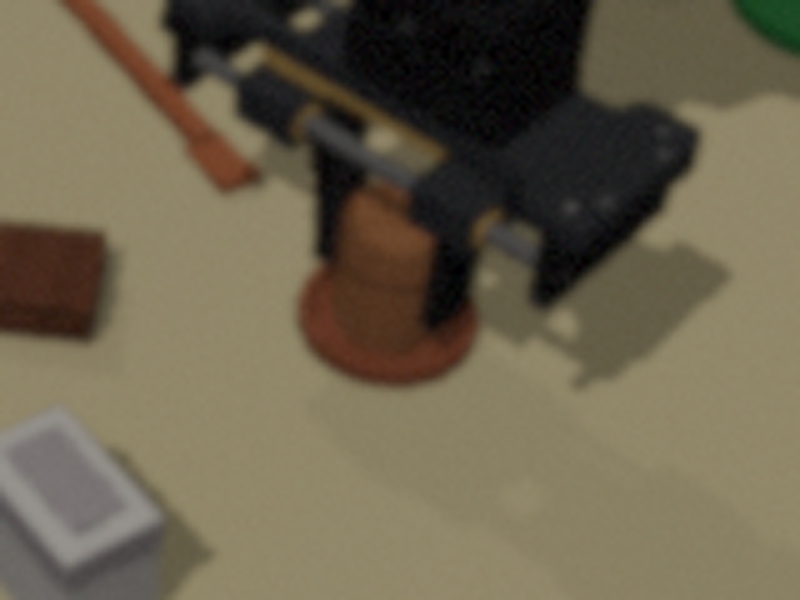

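play_rows:
  series: [30,0,0,0.001,0,0,0,30,0,0,0.001,0,0,0]

```text
time: 22.42
position: [0.4473, -0.0881, -0.0096]
tool_rot: [2.221, 2.221, 0.0]
ft_force: [-0.7, 0.7, 1.9]
grip_width: 0.499
```

play_rows:
  series: [90,0,0,-0.001,0,0,0,90,0,0,-0.001,0,0,0,90,0,0,-0.001,0,0,0,90,0,0,-0.001,0,0,0,90,0,0,-0.015,0,0,0,90,0,0,-0.04,0,0,0,90,0,0,-0.07,0,0,0,90,0,0,-0.1,0,0,0,90,0,0,-0.12,0,0,0,90,0,0,-0.12,0,0,0]

```text
time: 23.25
position: [0.4505, -0.0885, 0.1148]
tool_rot: [2.216, 2.216, 0.008]
ft_force: [1.1, -0.4, -0.1]
grip_width: 0.897
```

play_rows:
  series: [90,0.02,0,0,0,0,7,90,0.04,0,0,0,0,14,90,0.06,0,0,0,0,21,90,0.08,0,0,0,0,28,90,0.1,0,0,0,0,35,90,0.12,0,0,0,0,42,90,0.14,0,0,0,0,49,90,0.16,0,0,0,0,56,90,0.175,0,0,0,0,63,90,0.18,0,0,0,0,68]

```text
time: 24.08
position: [0.4463, 0.0948, 0.1093]
tool_rot: [-3.084, -0.596, 0.001]
ft_force: [-0.4, 0.3, 0.6]
grip_width: 0.898
```

Run:
```python
from h import *
s=get_state();print(s["position"],s["tool_rot"],s["joint_positions"])
d=get_image("side");save(d,"t9.png",170,130,300,225,2.6)
d=get_image("wrist");save(d,"t9w.png")
```

```text
[0.44629645 0.09475667 0.10931144] [-3.08354549e+00 -5.95813736e-01  1.11769683e-03] [ 0.02240723 -0.02277177 -0.28392407  2.00313146 -0.00810946  1.16097225
 -1.44726503]
```

View pics/t9.png

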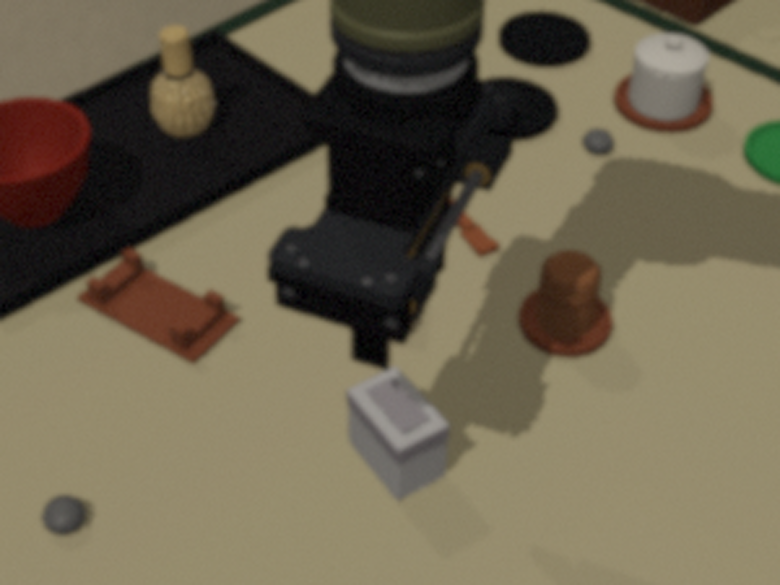

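View pics/t9w.png

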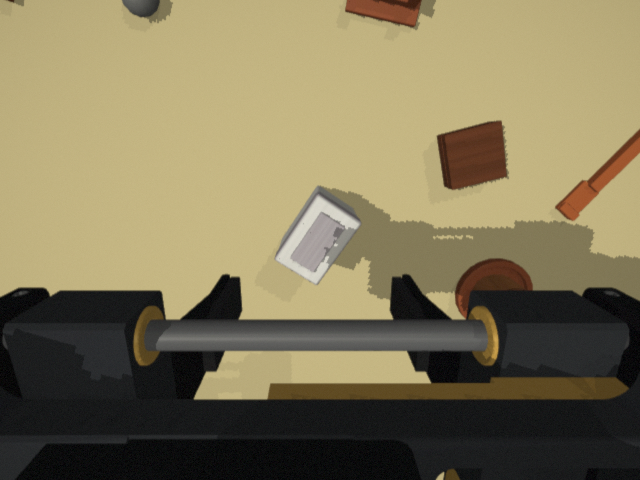

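```bash
cat >> h.py <<'E'
from scipy.spatial.transform import Rotation as Ro
def tool():
    s=get_state();R=Ro.from_rotvec(s["tool_rot"]).as_matrix();return s["position"],R
def togo(X,jaw):
    p,R=tool();a=np.degrees(np.arctan2(R[1,1],R[0,1]));da=(jaw-a+90)%180-90
    print("pos",p.round(4),"jaw",round(a,2),"shift",(R.T@(np.asarray(X)-p)).round(4),"rz",round(-da,2),"or",round(-da-180*np.sign(-da),1))
E
python3 - <<'E'
from h import *
d=get_image("wrist");m=cv2.inRange(cv2.cvtColor(d["frame"],cv2.COLOR_RGB2HSV),(0,0,130),(180,45,255))[:300]
save(d,"t10.png",250,170,130,130,4.5)
m=cv2.morphologyEx(m,cv2.MORPH_CLOSE,np.ones((5,5)))
for c in cv2.findContours(m,cv2.RETR_EXTERNAL,cv2.CHAIN_APPROX_NONE)[0]:
    if cv2.contourArea(c)<500:continue
    q=np.array([ray(d,*p[0],.057)[:2] for p in c],np.float32);print("tin",cv2.boundingRect(c),cv2.minAreaRect(q))
togo([.4465,.0955,-.014],78.3)
E
```

```text
tin (273, 186, 86, 98) ((0.4491804242134094, 0.09577807784080505), (0.04350437596440315, 0.06569132208824158), 78.29891204833984)
pos [0.4465 0.092  0.1094] jaw -67.8 shift [ 0.0014 -0.0032  0.1234] rz 33.9 or -146.1
```

View pics/t10.png

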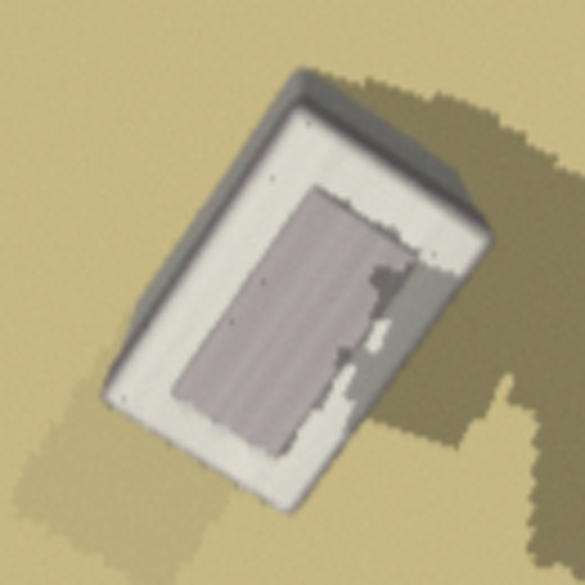

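play_rows:
  series: [95,0.001,-0.003,0,0,0,7,95,0.001,-0.003,0,0,0,14,95,0.001,-0.003,0.01,0,0,21,95,0.001,-0.003,0.02,0,0,28,95,0.001,-0.003,0.03,0,0,34,95,0.001,-0.003,0.04,0,0,34,95,0.001,-0.003,0.04,0,0,34]

```text
time: 24.82
position: [0.4451, 0.0939, 0.0678]
tool_rot: [3.124, -0.323, -0.006]
ft_force: [0.1, -0.2, 0.5]
grip_width: 0.949
```

Run:
```python
from h import *
togo([.4465,.0957,-.014],78.3)
d=get_image("wrist");save(d,"t11.png",160,120,320,240,2.5)
```

```text
pos [0.4451 0.0939 0.0678] jaw -101.81 shift [ 0.0013 -0.0022  0.0818] rz -0.11 or 179.9
```

View pics/t11.png

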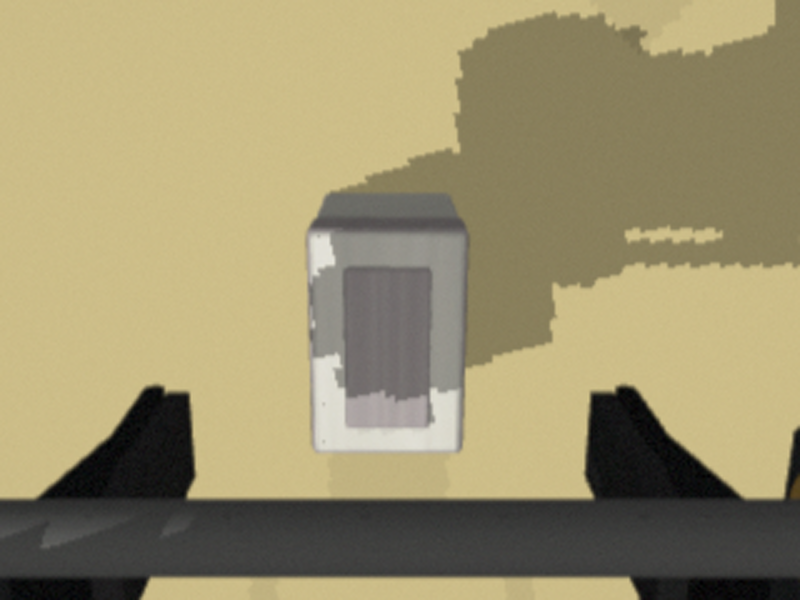

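Aligned and centred: tin at crop (388,340) between fingers at 190 and 590. Descend and grip.

play_rows:
  series: [95,0.001,-0.002,0.015,0,0,0,95,0.001,-0.002,0.035,0,0,0,95,0.001,-0.002,0.055,0,0,0,95,0.001,-0.002,0.07,0,0,0,95,0.001,-0.002,0.08,0,0,0,95,0.001,-0.002,0.082,0,0,0,95,0.001,-0.002,0.082,0,0,0,95,0.001,-0.002,0.082,0,0,0]

```text
time: 25.53
position: [0.4491, 0.097, -0.0111]
tool_rot: [-3.124, 0.327, -0.002]
ft_force: [0.6, -1.0, 0.3]
grip_width: 0.949
```

play_rows:
  series: [30,0,0,0,0,0,0,30,0,0,0,0,0,0,30,0,0,0,0,0,0,30,0,0,0,0,0,0,30,0,0,0,0,0,0,30,0,0,0,0,0,0,30,0,0,0,0,0,0]
  force: 18

```text
time: 26.12
position: [0.4482, 0.0967, -0.0119]
tool_rot: [3.124, -0.328, -0.0]
ft_force: [-0.8, -2.2, 1.4]
grip_width: 0.502
```

Run:
```python
from h import *
togo([.4465,.0957,-.014],78.3)
togo([.5665,.415,.05],95.2)
```

```text
pos [ 0.4482  0.0967 -0.0119] jaw -101.99 shift [-0.0014  0.0014  0.0021] rz -0.29 or 179.7
pos [ 0.4482  0.0967 -0.0119] jaw -101.99 shift [ 0.0496 -0.3359 -0.062 ] rz -17.19 or 162.8
```

play_rows:
  series: [30,0,0,0,0,0,0,30,0,0,0,0,0,0,30,0,0,0,0,0,0,30,0,0,0,0,0,0]

```text
time: 26.45
position: [0.4482, 0.0964, -0.0119]
tool_rot: [3.124, -0.329, -0.0]
ft_force: [0.1, -1.1, 2.6]
grip_width: 0.456
```

Run:
```python
from h import *
togo([.4465,.0957,-.014],78.3)
d=get_image("wrist");save(d,"t12.png",160,120,320,240,2.5)
```

```text
pos [ 0.4482  0.0964 -0.0119] jaw -102.01 shift [-0.0015  0.0011  0.0021] rz -0.31 or 179.7
```

View pics/t12.png

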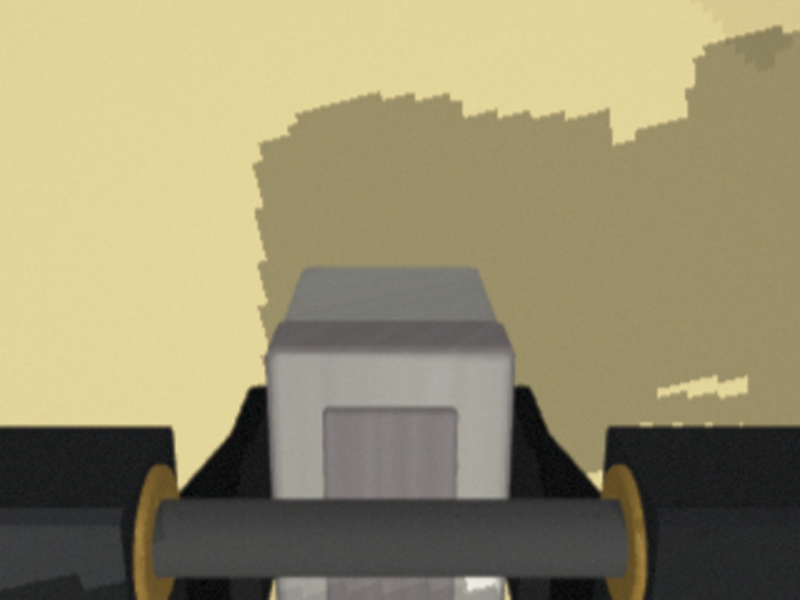

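play_rows:
  series: [30,0,0,-0.005,0,0,0,30,0,0,-0.015,0,0,0,30,0,0,-0.03,0,0,0,30,0,0,-0.05,0,0,0,30,0.001,-0.01,-0.065,0,0,0,30,0.004,-0.03,-0.07,0,0,-2,30,0.008,-0.055,-0.07,0,0,-4,30,0.012,-0.083,-0.07,0,0,-6,30,0.016,-0.11,-0.07,0,0,-8,30,0.02,-0.14,-0.07,0,0,-10]

```text
time: 27.33
position: [0.4974, 0.2308, 0.059]
tool_rot: [-3.141, 0.053, -0.001]
ft_force: [-0.2, -0.8, -1.9]
grip_width: 0.456
```

Run:
```python
from h import *
togo([.5675,.4156,.057],95.2)
s=get_state();print(s["ft_force"],s["grip_width"],s["joint_positions"])
```

```text
pos [0.4974 0.2308 0.059 ] jaw -91.94 shift [ 0.0638 -0.1871  0.0021] rz -7.14 or 172.9
[-0.21712361 -0.82993061 -1.86838099] 0.45593981762403896 [-0.13114292  0.23230662 -0.39385484  1.84813189  0.10053423  1.07951212
 -2.167591  ]
```

play_rows:
  series: [30,0.01,-0.028,0,0,0,-2,30,0.02,-0.056,0,0,0,-4,30,0.03,-0.085,0,0,0,-6,30,0.04,-0.115,0,0,0,-7,30,0.05,-0.14,0,0,0,-7,30,0.058,-0.165,0,0,0,-7,30,0.064,-0.18,0,0,0,-7,30,0.064,-0.187,0,0,0,-7,30,0.064,-0.187,0,0,0,-7,30,0.064,-0.187,0,0,0,-7]

```text
time: 28.17
position: [0.5668, 0.4139, 0.058]
tool_rot: [3.138, 0.138, -0.001]
ft_force: [-0.1, 0.0, -1.9]
grip_width: 0.458
```

Run:
```python
from h import *
togo([.5675,.4156,-.006],95.2)
s=get_state();print(s["ft_force"],s["joint_positions"])
d=get_image("scene");save(d,"t13.png",440,200,120,90,6.6)
d=get_image("side");save(d,"t14.png",50,280,160,120,5)
```

```text
pos [0.5668 0.4139 0.058 ] jaw -84.97 shift [ 0.0009 -0.0016  0.064 ] rz -0.17 or 179.8
[-0.0571774   0.01685949 -1.85803039] [-0.3678813   0.54744135 -0.4214862   1.44208586  0.2304359   1.20203994
 -2.30114464]
```

View pics/t13.png

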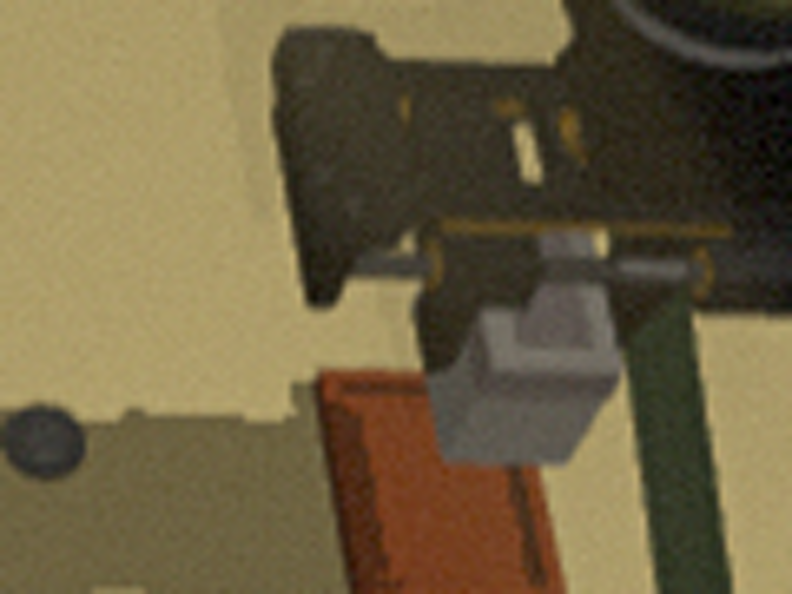

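View pics/t14.png

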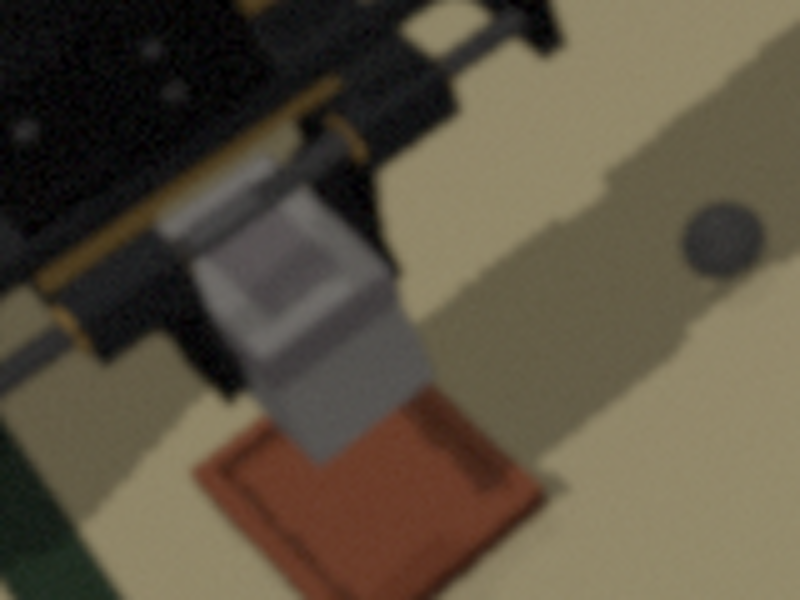

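play_rows:
  series: [30,0.001,-0.002,0.008,0,0,0,30,0.001,-0.002,0.02,0,0,0,30,0.001,-0.002,0.035,0,0,0,30,0.001,-0.002,0.047,0,0,0,30,0.001,-0.002,0.055,0,0,0,30,0.001,-0.002,0.058,0,0,0,30,0.001,-0.002,0.058,0,0,0,30,0.001,-0.002,0.058,0,0,0]

```text
time: 28.93
position: [0.5682, 0.4166, -0.0]
tool_rot: [-3.139, -0.137, 0.0]
ft_force: [0.5, -0.6, -0.9]
grip_width: 0.458
```

Run:
```python
from h import *
togo([.5675,.4156,-.007],95.2)
d=get_image("scene");save(d,"t15.png",440,200,120,90,6.6)
d=get_image("side");save(d,"t16.png",50,300,160,120,5)
```

```text
pos [ 0.5682  0.4166 -0.    ] jaw -84.99 shift [-0.0008  0.0009  0.007 ] rz -0.19 or 179.8
```

View pics/t15.png

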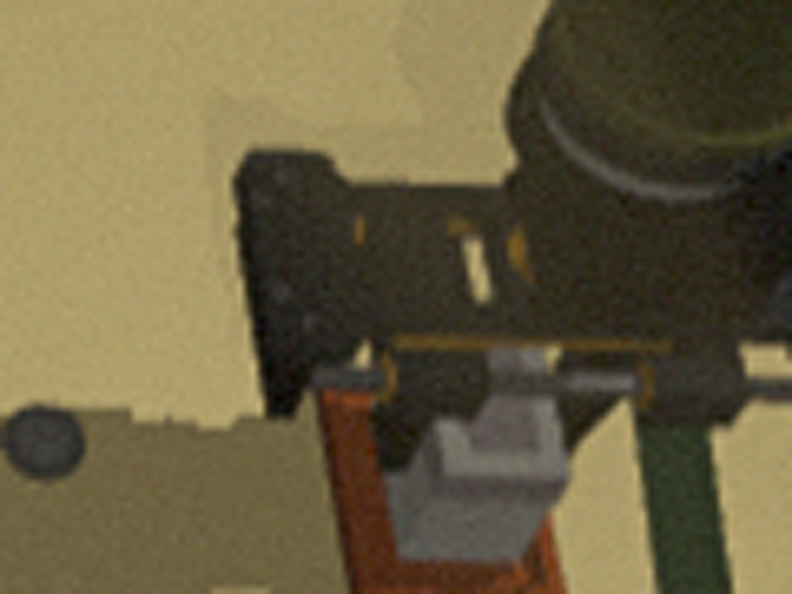

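View pics/t16.png

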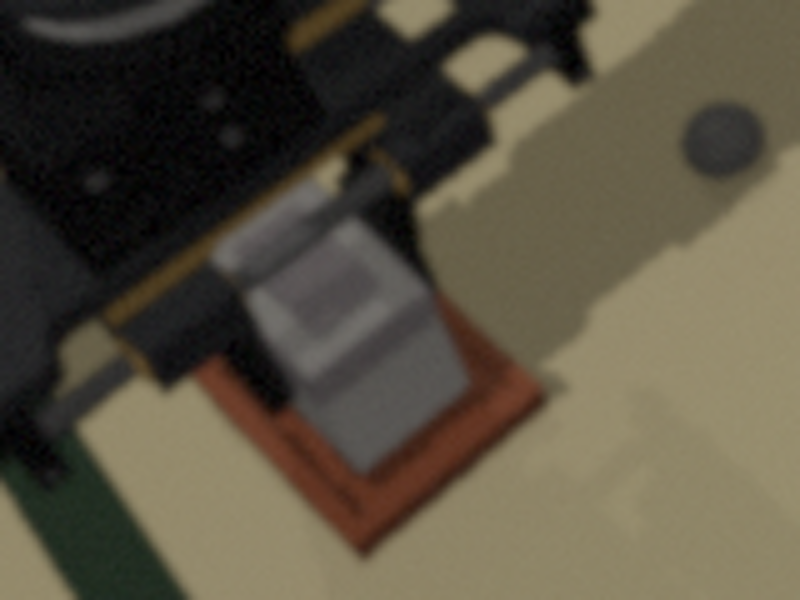

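play_rows:
  series: [30,0,0,0.002,0,0,0,30,0,0,0.004,0,0,0,30,0,0,0.006,0,0,0,30,0,0,0.006,0,0,0]

```text
time: 29.37
position: [0.568, 0.4161, -0.0064]
tool_rot: [3.138, 0.137, -0.001]
ft_force: [-0.7, -0.4, -1.1]
grip_width: 0.46
```

play_rows:
  series: [30,0,0,0.001,0,0,0,30,0,0,0.002,0,0,0,30,0,0,0.002,0,0,0]

```text
time: 29.62
position: [0.5682, 0.4163, -0.0068]
tool_rot: [3.138, 0.137, 0.0]
ft_force: [-2.3, -2.2, 4.5]
grip_width: 0.456
```

Run:
```python
from h import *
togo([.5675,.4156,-.007],95.2)
d=get_image("scene");save(d,"t17.png",460,220,100,75,8)
d=get_image("side");save(d,"t18.png",50,300,160,120,5)
```

```text
pos [ 0.5682  0.4163 -0.0068] jaw -85.0 shift [-0.0008  0.0007  0.0002] rz -0.2 or 179.8
```

View pics/t17.png

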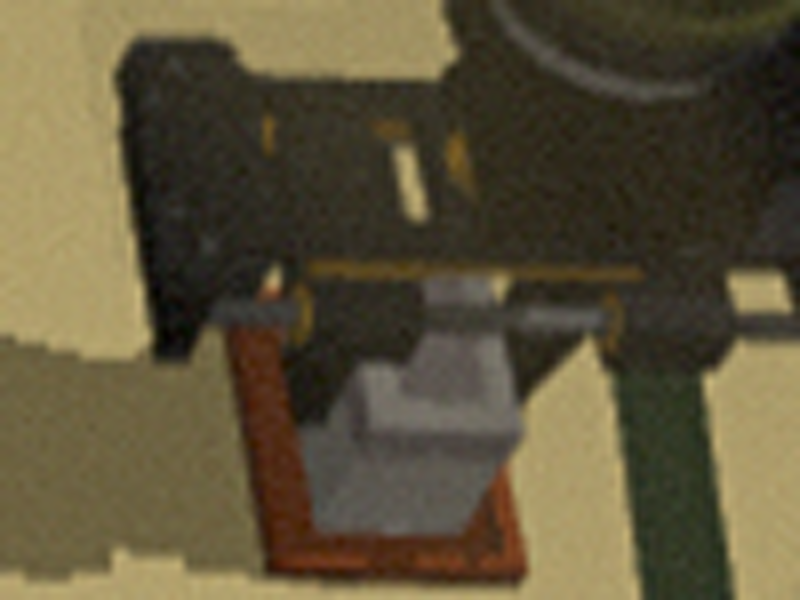

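View pics/t18.png

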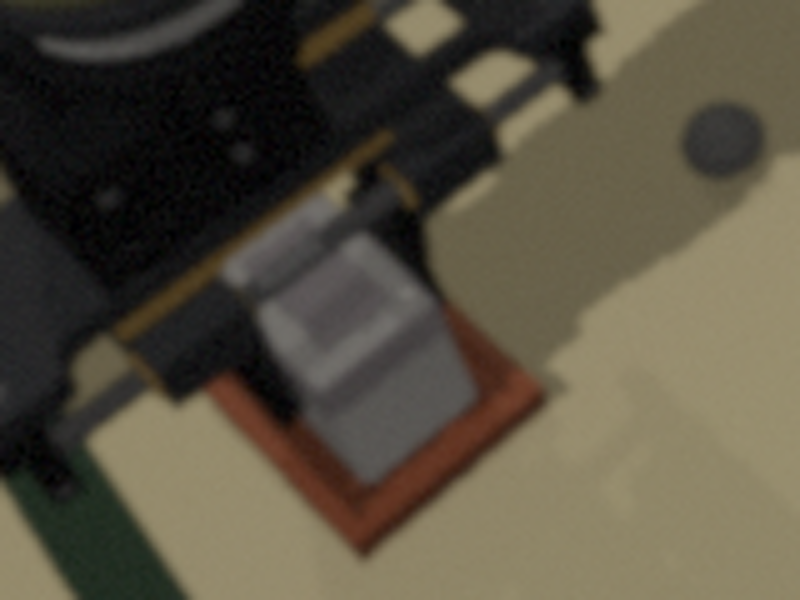

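play_rows:
  series: [75,0,0,-0.001,0,0,0,75,0,0,-0.001,0,0,0,75,0,0,-0.001,0,0,0,75,0,0,-0.001,0,0,0,75,0,0,-0.015,0,0,0,75,0,0,-0.04,0,0,0,75,0,0,-0.07,0,0,0,75,0,0,-0.1,0,0,0,75,0,0,-0.12,0,0,0,75,0,0,-0.12,0,0,0]

```text
time: 30.55
position: [0.571, 0.4191, 0.1196]
tool_rot: [-3.132, -0.137, -0.014]
ft_force: [0.4, 0.7, 0.3]
grip_width: 0.748
```

Run:
```python
from h import *
togo([.542,-.108,.11],74.3)
d=get_image("scene");save(d,"t19.png",460,220,100,75,8)
d=get_image("side");save(d,"t20.png",50,300,160,120,5)
```

```text
pos [0.571  0.4191 0.1196] jaw -85.0 shift [-0.0749  0.5226  0.006 ] rz 20.7 or -159.3
```

View pics/t20.png

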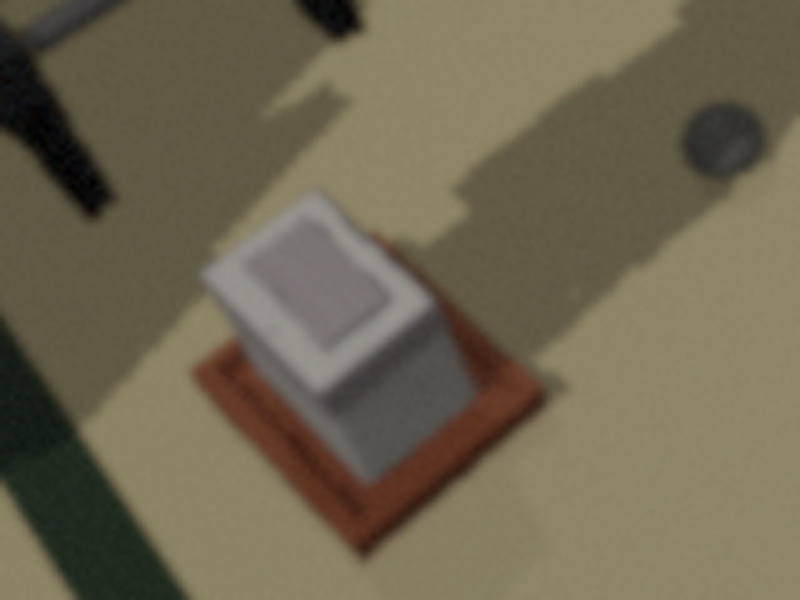

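View pics/t19.png

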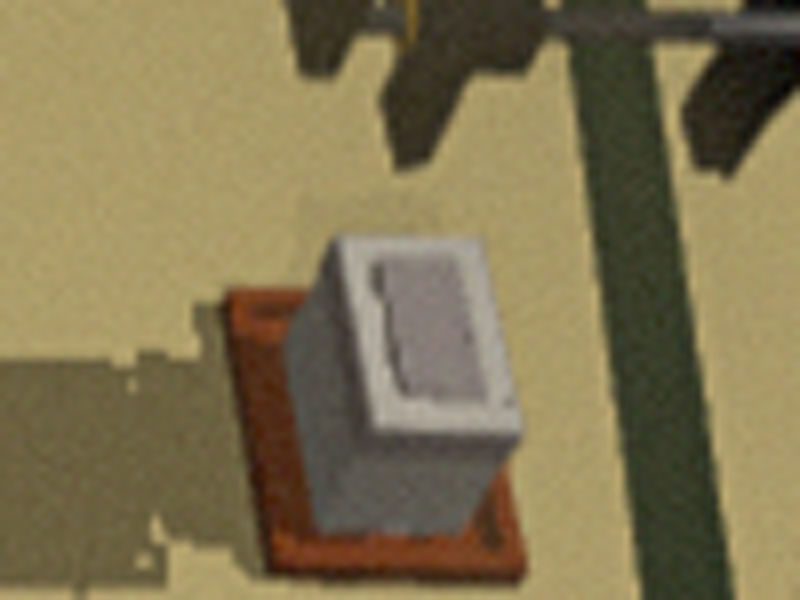

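play_rows:
  series: [60,-0.005,0.035,0,0,0,2,60,-0.01,0.07,0,0,0,4,60,-0.015,0.105,0,0,0,6,60,-0.02,0.14,0,0,0,8,60,-0.025,0.175,0,0,0,10,60,-0.03,0.21,0,0,0,12,60,-0.035,0.245,0,0,0,14,60,-0.04,0.28,0,0,0,16,60,-0.045,0.315,0,0,0,18,60,-0.05,0.35,0,0,0,20]

```text
time: 31.48
position: [0.5473, 0.0614, 0.1107]
tool_rot: [3.114, -0.413, -0.004]
ft_force: [0.2, -0.3, 0.3]
grip_width: 0.598
```

Run:
```python
from h import *
togo([.542,-.108,.11],74.3)
```

```text
pos [0.5473 0.0614 0.1107] jaw -105.11 shift [0.039  0.1649 0.0007] rz 0.59 or -179.4
```

play_rows:
  series: [60,0.008,0.035,0,0,0,0,60,0.016,0.07,0,0,0,0,60,0.024,0.105,0,0,0,0,60,0.032,0.135,0,0,0,0,60,0.039,0.155,0,0,0,0.5,60,0.039,0.165,0,0,0,0.5,60,0.039,0.165,0,0,0,0.5,60,0.039,0.165,0,0,0,0.5]

```text
time: 32.15
position: [0.5431, -0.1049, 0.1112]
tool_rot: [-3.112, 0.423, 0.003]
ft_force: [0.1, 0.5, 0.8]
grip_width: 0.596
```

Run:
```python
from h import *
d=get_image("wrist");save(d,"x1.png")
togo([.62,-.13,.11],74.3)
```

```text
pos [ 0.5435 -0.1038  0.1115] jaw -105.37 shift [0.0807 0.005  0.0014] rz 0.33 or -179.7
```

View pics/x1.png

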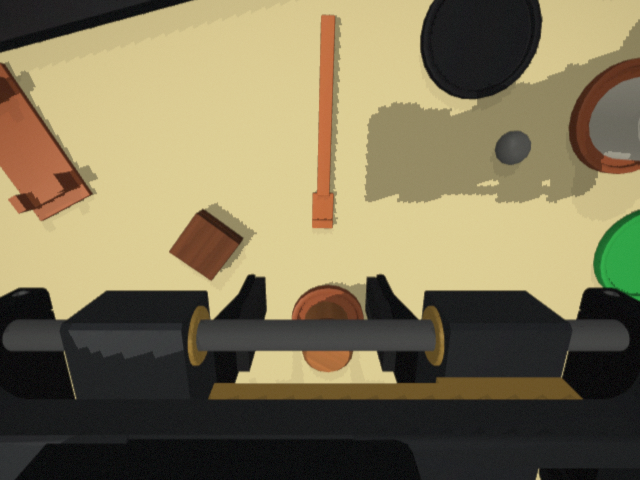

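Run:
```python
from h import *
d=get_image("wrist");hsv=cv2.cvtColor(d["frame"],cv2.COLOR_RGB2HSV)
m=cv2.inRange(hsv,(0,110,90),(14,255,255));
n,L,S,_=cv2.connectedComponentsWithStats(m)
k=L[100,326];print(S[k]);M=(L==k)
save(d,"x2.png",280,0,100,240,2.5)
rows=[r for r in range(S[k][1],S[k][1]+S[k][3],12)]
for r in rows:
    c=np.where(M[r])[0];print(r,c.min(),c.max(),ray(d,(c.min()+c.max())/2,r,.007)[:2].round(4))
pts=np.array([ray(d,np.where(M[r])[0].mean(),r,.008)[:2] for r in range(30,185)],np.float32)
vx,vy,x0,y0=cv2.fitLine(pts,cv2.DIST_L2,0,.01,.01).ravel();print("axis",np.degrees(np.arctan2(vy,vx)),x0,y0)
for n_,w in (("scene",0),("side",0)):
    e=get_image(n_);hs=brown(e);n,L2,S2,C2=cv2.connectedComponentsWithStats(hs)
    for i in range(1,n):
        u,v=proj(e,(.619,-.13,.005))
        if abs(C2[i][0]-u)<8 and abs(C2[i][1]-v)<8 and S2[i][4]>50:
            ys,xs=np.where(L2==i);P=np.array([ray(e,a,b,.005)[:2] for a,b in zip(xs,ys)]);ax=np.array([vx,vy]);q=P@ax;print(n_,q.min(),q.max(),P.mean(0))
s0=np.array([vx,vy]);print("ends wrist", ray(d,328,15,.009)[:2]@s0, ray(d,328,15,.009)[:2], ray(d,322,228,.0)[:2]@s0,ray(d,322,228,.0)[:2])
```

```text
[ 313   15   24  214 3066]
15 327 331 [ 0.7019 -0.1584]
27 323 336 [ 0.6939 -0.1567]
39 322 335 [ 0.6861 -0.1538]
51 322 335 [ 0.6779 -0.1516]
63 322 335 [ 0.6696 -0.1494]
75 322 334 [ 0.6612 -0.1468]
87 321 334 [ 0.6526 -0.1441]
99 321 333 [ 0.644  -0.1414]
111 321 333 [ 0.635 -0.139]
123 320 332 [ 0.626  -0.1358]
135 320 332 [ 0.6167 -0.1333]
147 320 332 [ 0.6072 -0.1307]
159 319 331 [ 0.5977 -0.1273]
171 319 331 [ 0.5878 -0.1247]
183 319 330 [ 0.5779 -0.1215]
195 314 334 [ 0.5677 -0.1183]
207 314 334 [ 0.5572 -0.1155]
219 314 333 [ 0.5466 -0.1122]
axis -16.802467 0.6367673 -0.13928531
scene 0.548122824423596 0.7183489429624887 [ 0.61771669 -0.13281465]
side 0.5465486550026011 0.7170151662052365 [ 0.60911581 -0.13023418]
ends wrist 0.7171095121343621 [ 0.7015542  -0.15742295] 0.5452453562544035 [ 0.53686392 -0.10828317]
```

View pics/x2.png

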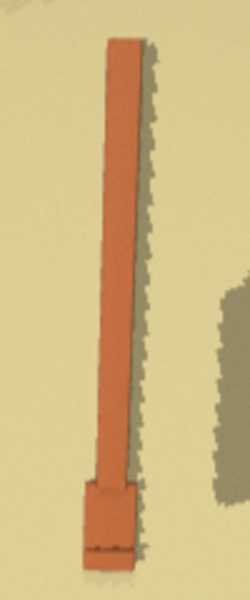

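Run:
```python
from h import *
togo([.6194,-.1341,-.031],73.2)
```

```text
pos [ 0.544  -0.1037  0.112 ] jaw -105.3 shift [0.0807 0.0095 0.143 ] rz 1.5 or -178.5
```

play_rows:
  series: [50,0.03,0.004,0,0,0,1,50,0.06,0.008,0.01,0,0,1.5,50,0.081,0.0095,0.03,0,0,1.5,50,0.081,0.0095,0.06,0,0,1.5,50,0.081,0.0095,0.085,0,0,1.5,50,0.081,0.0095,0.105,0,0,1.5,50,0.081,0.0095,0.12,0,0,1.5,50,0.081,0.0095,0.128,0,0,1.5,50,0.081,0.0095,0.13,0,0,1.5,50,0.081,0.0095,0.13,0,0,1.5]

```text
time: 33.18
position: [0.6195, -0.136, -0.018]
tool_rot: [-3.107, 0.462, 0.001]
ft_force: [0.4, -0.4, 0.1]
grip_width: 0.502
```

Run:
```python
from h import *
togo([.6194,-.1341,-.031],73.2)
d=get_image("wrist");save(d,"x3.png",160,160,320,240,2.5)
togo([.6194,-.1341,-.031],73.2)
```

```text
pos [ 0.6195 -0.136  -0.018 ] jaw -106.93 shift [-0.0006 -0.0018  0.013 ] rz -0.13 or 179.9
pos [ 0.6202 -0.1364 -0.0171] jaw -106.95 shift [-0.0015 -0.002   0.0139] rz -0.15 or 179.8
```

View pics/x3.png

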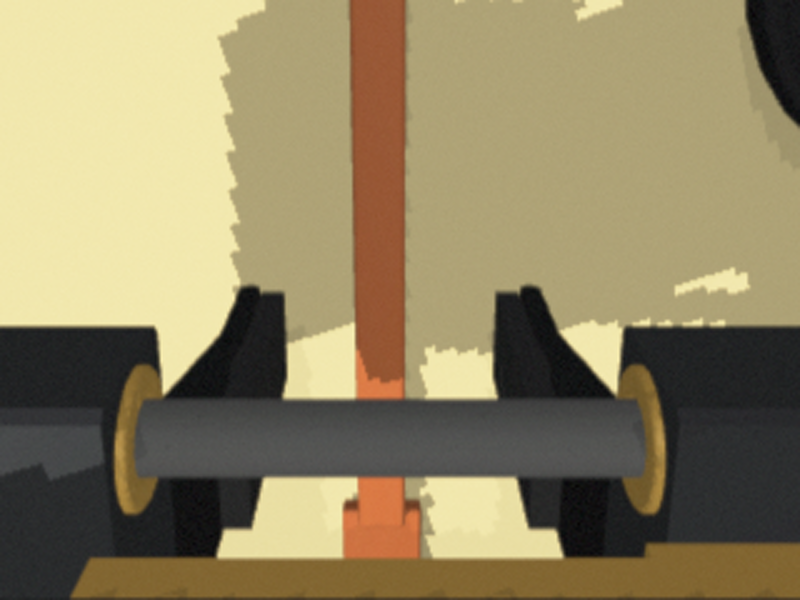

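play_rows:
  series: [50,-0.001,-0.002,0.004,0,0,0,50,-0.001,-0.002,0.008,0,0,0,50,-0.001,-0.002,0.012,0,0,0,50,-0.001,-0.002,0.014,0,0,0,50,-0.001,-0.002,0.014,0,0,0,50,-0.001,-0.002,0.014,0,0,0]

```text
time: 33.73
position: [0.6189, -0.1348, -0.032]
tool_rot: [3.107, -0.465, -0.0]
ft_force: [-0.5, -0.3, 0.3]
grip_width: 0.498
```

Run:
```python
from h import *
togo([.6194,-.1341,-.031],73.2)
print(get_state()["ft_force"])
```

```text
pos [ 0.6189 -0.1348 -0.032 ] jaw -107.01 shift [ 0.0003 -0.0008 -0.001 ] rz -0.21 or 179.8
[-0.49564763 -0.3042307   0.25814571]
```

Tips about 2 mm above the mat; close.

play_rows:
  series: [0,0,0,0,0,0,0,0,0,0,0,0,0,0,0,0,0,0,0,0,0,0,0,0,0,0,0,0,0,0,0,0,0,0,0,0,0,0,0,0,0,0,0,0,0,0,0,0,0,0,0,0,0,0,0,0]
  force: 12

```text
time: 34.4
position: [0.6191, -0.1347, -0.0319]
tool_rot: [3.107, -0.464, 0.0]
ft_force: [0.1, 0.1, 0.3]
grip_width: 0.125
```

play_rows:
  series: [0,0,0,0,0,0,0,0,0,0,0,0,0,0,0,0,0,0,0,0,0]

```text
time: 34.65
position: [0.6191, -0.1347, -0.0318]
tool_rot: [3.107, -0.464, 0.0]
ft_force: [-0.8, 0.2, 0.9]
grip_width: 0.123
```

play_rows:
  series: [0,0,0,-0.005,0,0,0,0,0,0,-0.015,0,0,0,0,0,0,-0.03,0,0,0,0,0,0,-0.05,0,0,0,0,0,0,-0.075,0,0,0,0,0,0,-0.095,0,0,0,0,0,0,-0.1,0,0,0,0,0,0,-0.1,0,0,0]

```text
time: 35.32
position: [0.6208, -0.1351, 0.0709]
tool_rot: [3.107, -0.464, 0.008]
ft_force: [-0.3, 0.2, -0.6]
grip_width: 0.126
```

Run:
```python
from h import *
togo([.59,.10,.07],100.4)
d=get_image("side");save(d,"x4.png",200,100,300,225,2.6)
d=get_image("wrist");save(d,"x5.png")
```

```text
pos [ 0.6208 -0.1351  0.0709] jaw -107.0 shift [-0.0982 -0.2158  0.0005] rz -27.4 or 152.6
```

View pics/x4.png

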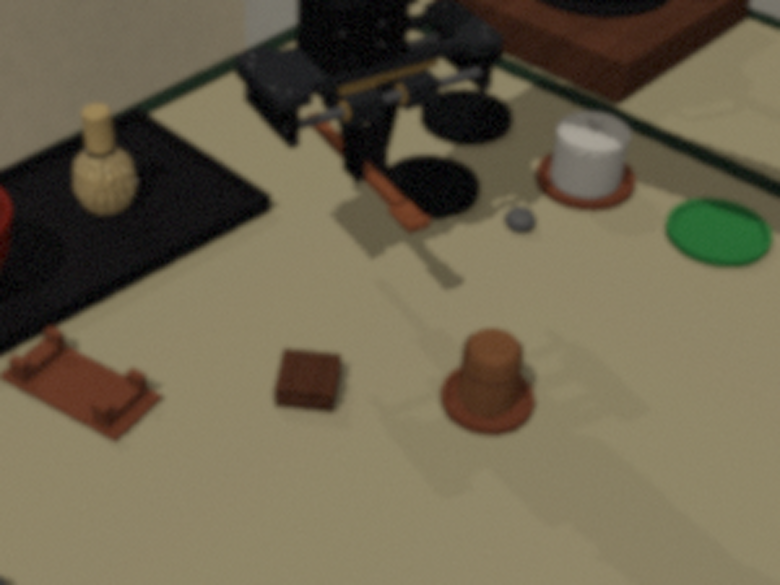

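View pics/x5.png

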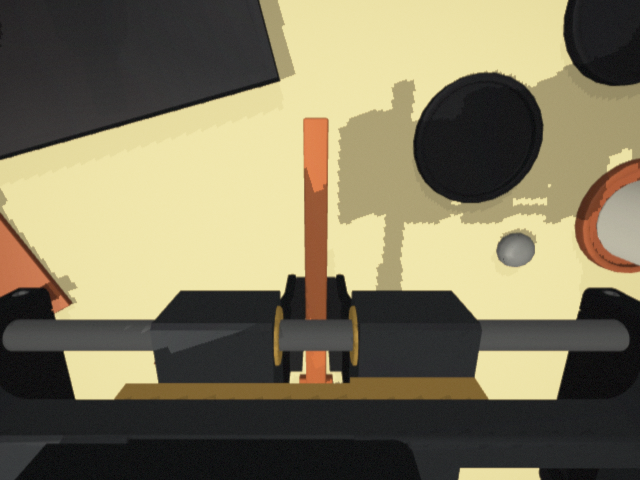

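play_rows:
  series: [0,-0.005,-0.012,0,0,0,-1,0,-0.015,-0.034,0,0,0,-4,0,-0.028,-0.062,0,0,0,-8,0,-0.042,-0.092,0,0,0,-12,0,-0.055,-0.122,0,0,0,-16,0,-0.07,-0.152,0,0,0,-20,0,-0.083,-0.182,0,0,0,-24,0,-0.093,-0.205,0,0,0,-27,0,-0.098,-0.216,0,0,0,-27.4,0,-0.098,-0.216,0,0,0,-27.4]

```text
time: 36.25
position: [0.5862, 0.1069, 0.0674]
tool_rot: [-3.125, -0.298, 0.002]
ft_force: [-0.6, -0.5, -0.3]
grip_width: 0.127
```

play_rows:
  series: [0,0,0,0,0,0,0,0,0,0,0,0,0,0]

```text
time: 36.42
position: [0.5885, 0.0983, 0.0676]
tool_rot: [3.127, 0.281, -0.001]
ft_force: [-0.2, -0.9, 0.5]
grip_width: 0.127
```

Run:
```python
from h import *
togo([.68,.119,.07],100.4)
d=get_image("wrist");save(d,"x6.png")
e=get_image("side");print("bowl base",ray(e,183,215,0),ray(e,180,178,.07)); e=get_image("scene");print(ray(e,367,392,0),ray(e,367,340,.06))
```

```text
pos [0.5885 0.0983 0.0676] jaw -79.74 shift [ 0.0938 -0.0041 -0.0025] rz -0.14 or 179.9
bowl base [0.83482214 0.12883065 0.        ] [0.86383967 0.10153791 0.07      ]
[0.86884001 0.12907976 0.        ] [0.78744112 0.11911963 0.06      ]
```

View pics/x6.png

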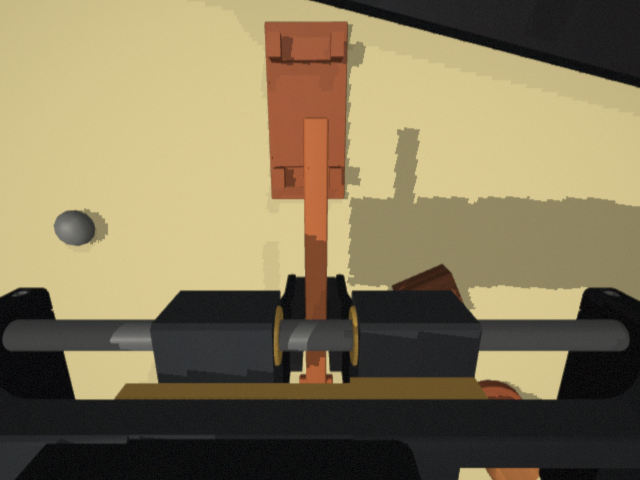

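Run:
```python
from h import *
d=get_image("wrist");save(d,"x7.png",250,10,115,200,3)
m=brown(d);hsv=cv2.cvtColor(d["frame"],cv2.COLOR_RGB2HSV)
P=[ray(d,u,v,.004)[:2] for u,v in((265,22),(348,22),(345,198),(272,198))]
print(cv2.minAreaRect(np.array(P,np.float32)),np.mean(P,0))
print([round(float(np.degrees(np.arctan2(*(P[a]-P[b])[::-1]))),1) for a,b in((0,3),(1,2))])
# centre-line rows
m=cv2.inRange(hsv,(0,110,80),(14,255,255))
for r in range(26,118,10):
    c=np.where(m[r,240:380])[0]+240;print(r,c.min(),c.max(),ray(d,(c.min()+c.max())/2,r,.005)[:2].round(4))
togo([0.68,0.119,.0],100.4)
```

```text
((0.6778290271759033, 0.11990036070346832), (0.11962373554706573, 0.05650791525840759), 10.26762580871582) [0.67780221 0.12006201]
[10.3, 10.6]
26 264 346 [0.7338 0.1314]
36 265 346 [0.728  0.1301]
46 265 346 [0.722  0.1291]
56 266 346 [0.716  0.1277]
66 266 345 [0.7098 0.127 ]
76 266 345 [0.7036 0.1259]
86 267 345 [0.6973 0.1245]
96 267 345 [0.6908 0.1234]
106 268 345 [0.6844 0.1219]
116 268 344 [0.6777 0.1212]
pos [0.5888 0.0985 0.068 ] jaw -79.77 shift [ 0.0934 -0.004   0.068 ] rz -0.17 or 179.8
```

View pics/x7.png

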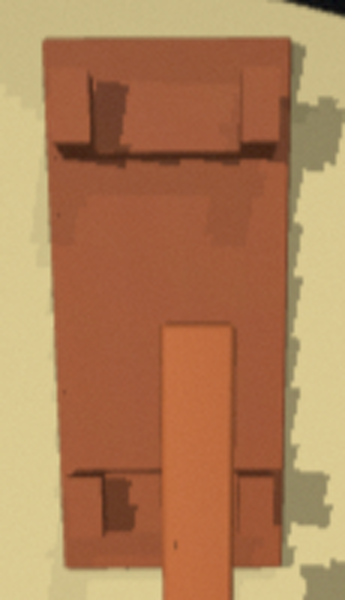

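Run:
```python
from h import *
d=get_image("wrist");p,R=tool()
X=ray(d,315.5,118,p[2]+.034+.007);print(X,R.T@(X-p)); X=ray(d,315,290,p[2]+.041);print(R.T@(X-p))
togo([.678,.120,.03],100.4)
```

```text
[0.67277334 0.11377603 0.10900012] [ 0.08537111  0.00033827 -0.04100637]
[ 3.74516365e-03 -7.05444673e-05 -4.10003246e-02]
pos [0.5887 0.0989 0.068 ] jaw -79.74 shift [ 0.0916 -0.0049  0.038 ] rz -0.14 or 179.9
```

play_rows:
  series: [0,0.01,-0.001,0,0,0,0,0,0.03,-0.002,0,0,0,0,0,0.055,-0.003,0,0,0,0,0,0.075,-0.004,0,0,0,0,0,0.088,-0.005,0,0,0,0,0,0.0915,-0.005,0.01,0,0,0,0,0.0915,-0.005,0.025,0,0,0,0,0.0915,-0.005,0.035,0,0,0,0,0.0915,-0.005,0.04,0,0,0,0,0.0915,-0.005,0.04,0,0,0]

```text
time: 37.5
position: [0.6756, 0.1211, 0.0258]
tool_rot: [3.128, 0.284, -0.006]
ft_force: [-0.7, 0.5, -0.5]
grip_width: 0.119
```

play_rows:
  series: [0,0,0,0,0,0,0,0,0,0,0,0,0,0]

```text
time: 37.67
position: [0.6779, 0.1219, 0.0289]
tool_rot: [-3.129, -0.285, -0.002]
ft_force: [-0.4, -0.2, 0.5]
grip_width: 0.121
```

Run:
```python
from h import *
togo([.678,.120,-.018],100.4)
d=get_image("side");save(d,"x8.png",150,160,160,120,5)
d=get_image("scene");save(d,"x9.png",310,230,120,110,5.4)
```

```text
pos [0.6779 0.1219 0.0289] jaw -79.61 shift [-0.0003  0.0019  0.0469] rz -0.01 or 180.0
```

View pics/x8.png

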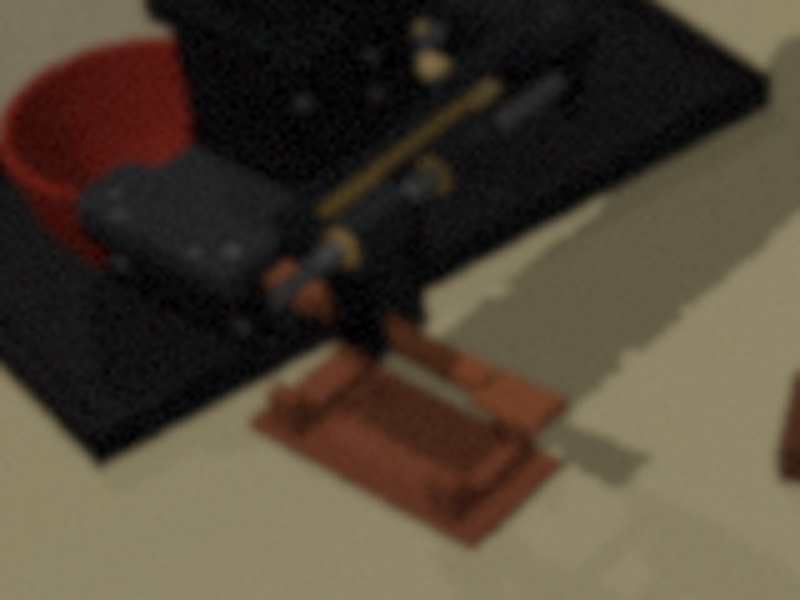

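View pics/x9.png

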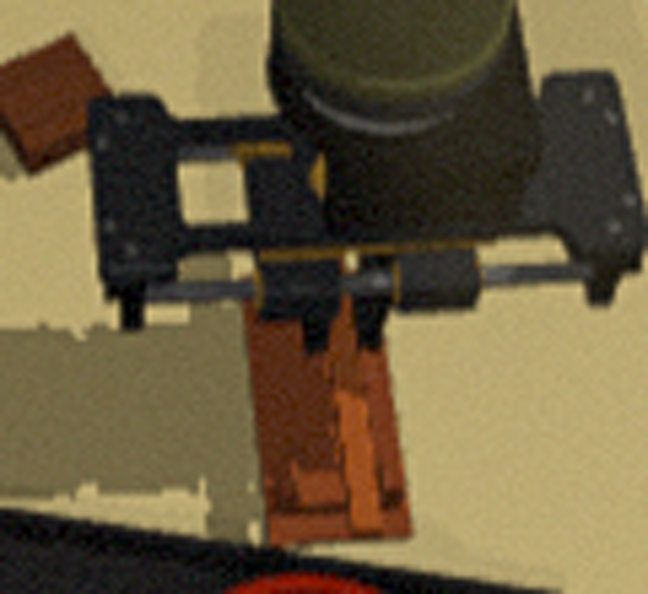

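play_rows:
  series: [0,0,0.002,0.008,0,0,0,0,0,0.002,0.018,0,0,0,0,0,0.002,0.028,0,0,0,0,0,0.002,0.036,0,0,0,0,0,0.002,0.04,0,0,0,0,0,0.002,0.042,0,0,0,0,0,0.002,0.042,0,0,0,0,0,0.002,0.042,0,0,0]

```text
time: 38.43
position: [0.6781, 0.1201, -0.0138]
tool_rot: [-3.129, -0.285, -0.001]
ft_force: [-0.1, 0.4, 0.1]
grip_width: 0.124
```

Run:
```python
from h import *
togo([.678,.120,-.018],100.4);print(get_state()["ft_force"])
d=get_image("wrist");save(d,"x10.png",200,120,240,260,2.3)
```

```text
pos [ 0.6781  0.1201 -0.0138] jaw -79.59 shift [-0.0002  0.0001  0.0042] rz 0.01 or -180.0
[-0.0905246   0.43163657  0.1166227 ]
```

View pics/x10.png

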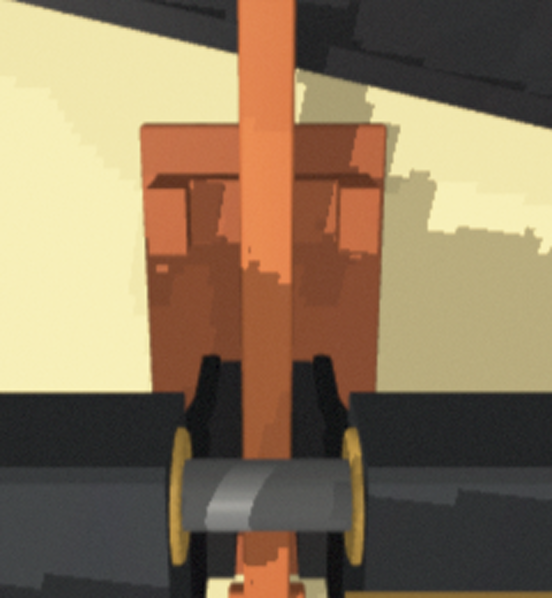

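Scoop shaft runs centrally between the horns (crop x 267 between 187 and 338). Lower to contact.

play_rows:
  series: [0,0,0,0.001,0,0,0,0,0,0,0.002,0,0,0,0,0,0,0.003,0,0,0,0,0,0,0.003,0,0,0]

```text
time: 38.82
position: [0.6784, 0.1201, -0.0163]
tool_rot: [-3.129, -0.285, -0.002]
ft_force: [0.5, -0.2, 1.9]
grip_width: 0.122
```

play_rows:
  series: [0,0,0,0.001,0,0,0,0,0,0,0.001,0,0,0]

```text
time: 38.98
position: [0.6784, 0.1201, -0.0164]
tool_rot: [3.129, 0.285, 0.002]
ft_force: [-1.2, -0.4, 7.2]
grip_width: 0.121
```

play_rows:
  series: [0,0,0,0.001,0,0,0,0,0,0,0.001,0,0,0]

```text
time: 39.15
position: [0.6785, 0.1201, -0.0165]
tool_rot: [3.128, 0.285, 0.002]
ft_force: [-4.4, -1.1, 11.1]
grip_width: 0.121
```

play_rows:
  series: [0,0,0,-0.001,0,0,0,0,0,0,-0.0015,0,0,0,0,0,0,-0.0015,0,0,0,30,0,0,-0.0015,0,0,0,30,0,0,-0.0015,0,0,0,30,0,0,-0.0015,0,0,0,30,0,0,-0.0015,0,0,0]

```text
time: 39.73
position: [0.6774, 0.1199, -0.0182]
tool_rot: [3.129, 0.285, -0.002]
ft_force: [0.2, -0.1, 0.7]
grip_width: 0.284
```

play_rows:
  series: [30,0,0,-0.003,0,0,0,30,0,0,-0.01,0,0,0,30,0,0,-0.025,0,0,0,30,0,0,-0.05,0,0,0,30,0,0,-0.08,0,0,0,30,0,0,-0.11,0,0,0,30,0,0,-0.13,0,0,0,30,-0.02,0,-0.13,0,0,0,30,-0.05,0,-0.13,0,0,0,30,-0.08,0,-0.13,0,0,0]

```text
time: 40.57
position: [0.5993, 0.1058, 0.1147]
tool_rot: [-3.128, -0.285, -0.005]
ft_force: [0.3, -0.3, -0.4]
grip_width: 0.297
```

play_rows:
  series: [30,-0.02,0,0,0,0,0,30,-0.02,0,0,0,0,0,30,-0.02,0,0,0,0,0]

```text
time: 40.82
position: [0.5798, 0.1019, 0.1147]
tool_rot: [3.128, 0.285, 0.005]
ft_force: [0.3, -0.1, -0.2]
grip_width: 0.303
```

Run:
```python
from h import *
print(tool()[0])
d=get_image("wrist");save(d,"y1.png")
d=get_image("side");save(d,"y2.png")
d=get_image("scene");save(d,"y3.png",100,150,440,200,1.8)
```

```text
[0.57981593 0.10190156 0.11465073]
```

View pics/y1.png

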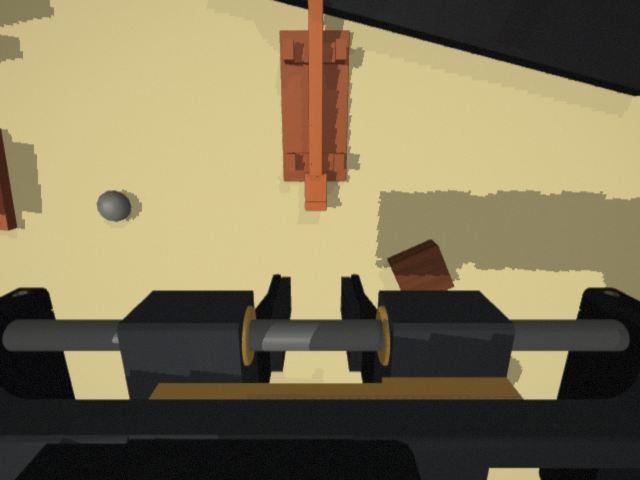

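View pics/y2.png

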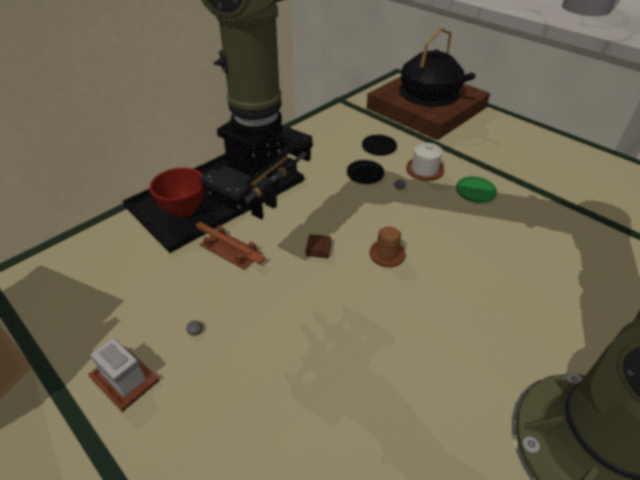

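View pics/y3.png

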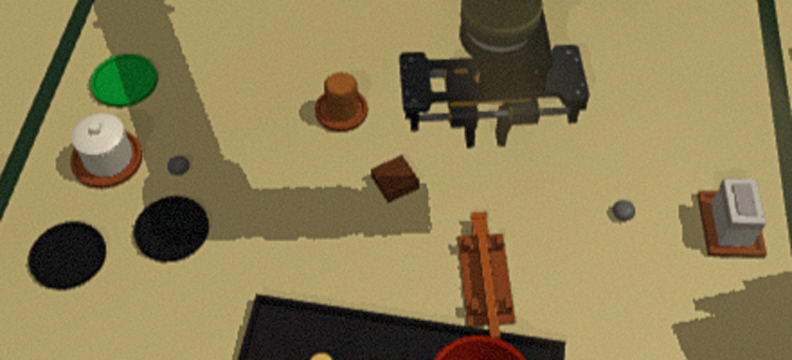

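Run:
```python
from h import *
d=get_image("wrist");c,s=np.cos(np.radians(10.4)),np.sin(np.radians(10.4));A=np.array([[c,s],[-s,c]])
for u,v,z in((316,210,.014),(316,203,.022),(316,175,.023),(316.5,30,.023)):
    print((u,v),(A@(ray(d,u,v,z)[:2]-[.678,.12])).round(4))
save(d,"z0.png",260,0,110,230,2.6)
d=get_image("scene");a=d["frame"]
def crop(d,u,v,w=60,h=50):return cv2.resize(d["frame"][v-h//2:v+h//2,u-w//2:u+w//2,::-1],(400,300),interpolation=cv2.INTER_CUBIC)
e=get_image("side")
cv2.imwrite("pics/z1.png",np.vstack([np.hstack([crop(d,158,232),crop(d,289,203)]),np.hstack([crop(e,426,163),crop(e,388,245)])]))
```

```text
(316, 210) [-0.0839 -0.0001]
(316, 203) [-0.0761 -0.0001]
(316, 175) [-0.0521 -0.0001]
(316.5, 30) [ 0.055  -0.0006]
```

View pics/z0.png

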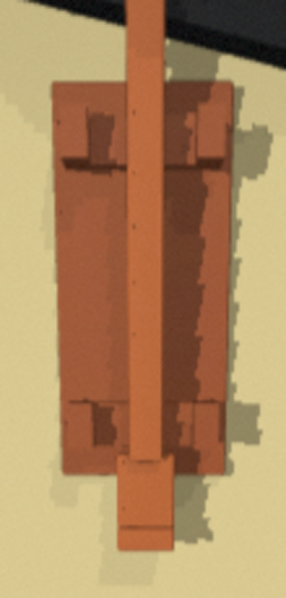

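View pics/z1.png

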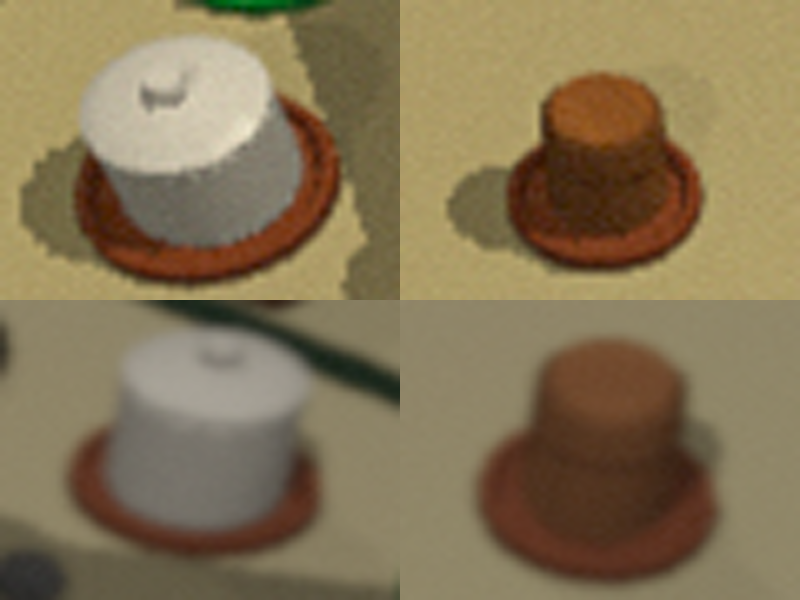

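```bash
python3 -c "
from bench import *
print(get_state()['time']);print(close_job())"
```

```text
41.1167
the job is handed in; nothing more can be done
None
```

I put all four things on their brown rests in the order listed (jar, caddy, tin, scoop) and handed the job in at 41.1 s; no verdict comes back.

**First jar grip failed:** The first grip slipped off the jar's lid. It closed on the sloping lid at 58 mm, pressing down with about 18 N, and the jar stayed where it stood. I then touched the fingertips to the mat and found they sit about 34 mm above the reported TCP. Every later height allowed for that.

**Last checks:**
- **Jar and caddy:** both stand upright inside their rims in the scene and side views. The jar showed about 4 N and the caddy about 2 N of floor contact before release.
- **Tin:** it stands inside its tray with the long sides matching, yaw within about 0.2° of the tray as I measured it.
- **Scoop:** it lies right side up through both notches, about 1 mm off centre along the rest. It pressed at up to 11 N as it was set down.
- **Incense box:** by eye it has not moved from its side-view pixel, about (318, 246). I did not remeasure it at the end.
- **Robot:** the arm and gripper were clear of everything when I handed in.

**Disagreement:** The scene camera gave x positions about 2–7 mm larger than the side camera. Where the wrist camera could see the same things it mostly agreed with the side camera. I used the wrist readings for the jar, tin, caddy, scoop and scoop rest. For the saucers and tray I took values between the other two cameras.

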